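Load lids into the indexing table and clamp them with click knobs

ROBOT

A 7-joint arm with a two-finger parallel gripper is mounted at the origin on a cart in front of the work surface, level with it; the furniture and walls round the work are solid. World frame = base frame: x ahead of the robot, y to its left, z up, the work surface at z = 0. Lengths are in m, angles in rad, forces in N, time in s.
With the tool pointing down it reaches from about 0.35 to 0.9 m from the base axis. Payload 8.1 kg.
Tool frame: the origin (TCP) lies at the very end of the fingers, on their centre line; the grasp point (between the pads) lies 19 mm behind it; z points along the fingers, y is the line along which they close (so a half turn about z gives the same grasp; the last joint's range is limited). The gripper opens to 92 mm and grips with 3 to 60 N. Pads are 19 mm wide; open, the fingers measure 130 mm over their backs; the gripper's body (75 mm by 190 mm) begins 47 mm behind the grasp point.
Start: joints at [1.167, 0.434, 0.025, 1.573, -0.012, 1.134, -0.075], TCP at [0.185, -0.597, 0.227] pointing down, gripper open.
Joint ranges: [-2.62, 2.62], [-0.44, 2.09], [-1.27, 1.32], [0.08, 2.57], [-1.32, 4.46], [0.12, 2], [-2.74, 2.74]. Speed limits (rad/s): [2.22, 2.22, 3.01, 3.01, 3.14, 3.14, 3.14].

INTERFACE

Orientations are given as a rotation vector (axis times angle).
In Python, from cell import arm gives the robot as it stands.
- The arm moves only by the tool jog_arm, never from a script. Its argument "rows" is a list of rows, each a list of 3 entries, a list of its own where there are three numbers: the shift along the world's x, y, z in cm, then the turn, a rotation vector about the world's x, y, z in degrees, then the opening, from 0 (shut) to 1 (fully open). A call has 1 to 8 rows; each row is the pose to reach, as a shift and turn from the pose commanded when the call began; what a row does not reach only later rows make up. A row lasts 1/8 s, in which the tool goes at most 62.5 mm and 10.7 degrees, less where a joint would pass 70% of its speed; a pose out of reach is approached as far as the arm can. A call with a gripper value outside its range is refused whole. The fingers move at their own pace and stop on an object; "newtons" is the grip in N (left out, the last holds). Time passes only in rows, so rows that repeat a pose let the fingers close. It gives the time, the measured TCP pose, the force, the opening and the grip force at its end, in the units of the state.
- arm.observe(): the state, without advancing time (a new reading comes with each control period).
- arm.get_image(name): name is "side" or "top" or "wrist"; returns a dict with "img" (480x640x3 uint8, red, green, blue), "depth" (480x640 float32, m along the optical axis (not along the pixel's ray), 0 where there is no reading), "fx", "fy", "cx", "cy" (pixels), "rvec" (rotation vector, rad) and "tvec" (3), from world to camera coordinates, as OpenCV has them; the wrist camera has in their place "mount" (4x4, takes a point from camera to tool coordinates, whose origin is the TCP and whose axes are the flange's). Camera axes: x right, y down, z forward; pixel columns grow to the right and rows downward; lengths in m; the calibration is good to about 2 mm. A picture is of the moment at which its call begins: read the wrist's pose just before it.
- arm.sign_off(): hands the job in; it is judged then, once.
The state is a dict: "clock": time; "joints": joint angles; "dq": joint speeds; "joint_efforts": joint torques, N m; "position": TCP position; "ee_rot": TCP orientation; "force": force on the tool from outside, world axes, zero at the start; "ft_torque": the same for the moment, N m; "width": opening from 0.0 (shut) to 1.0 (fully open); "gripper_force": force on a finger pad.
Only numpy, scipy, OpenCV 4.12 (cv2) and the standard library are available. Lean on these libraries where they do the work, as an engineer would, in place of code of your own. Each camera call takes 0.05 s, during which the arm holds its last target. There are 200 camera calls.

TASK

Get the loose flat canister lids that lie on the bench ready for marking: turn the indexing table by its pegs until a free nest snaps home at the front, lay a lid flat in it, and turn that nest's wing knob clockwise until it slips and clicks, then stop (three clicks at the very most). Go on nest by nest until every loose lid on the bench is clamped in a nest of its own. Leave the table snapped home in a detent and the other things on the bench where they are.

Things in the scene. Friction and masses are not known exactly. Their poses are not given: they have to be found in the camera images.
- index_table: Fixed part of a hand-indexed table: grey bed plate 305 x 330 x 12 mm (158 mm to its front, 165 to each side) carrying a round dial. Origin on the bench under the dial's axis; -x points to the loading station at the front. A clear guard plate on posts (top 106 mm above the bench) covers all that lies more than 8 mm behind the axis, so only the nest at the front can be reached.
- dial (a joint): Turn of the dial (300 mm across, top face 36 mm above the bench), rad, counter-clockwise from above, endless. Nest 0, 1 or 2 is at the station at 0, -2.094 or 2.094 (plus whole turns). A sprung detent there pulls it in from within 0.1 rad and takes 5 N at a peg to leave; elsewhere it stays where left. Three steel pegs, 12 mm across, stand midway between nests, 125 mm from the axis, tops 82 mm up.
- station (a point): Loading station, a point fixed to the table at the front, in line with a small steel pointer: here lies the seat of a nest when the dial is home in its detent. 68 mm from the axis, 36 mm above the bench.
- seat_0 (a point): Nest 0: where the underside centre of a clamped lid lies, on the dial face 68 mm from the axis. Towards the axis stand two stop pins 10 mm high (38 mm from this point), towards the rim a jaw 26 mm wide and 11 mm high, its face 42 mm from this point when open: lay the lid 0 to 6 mm rimward of the seat; the jaw pushes it home. The two tangential sides are open for fingers.
- wing_0 (a point): Clamping knob of nest 0: centre of its upright black wing, on the knob's vertical axis 128 mm from the dial's axis (60 mm rimward of the seat), 78 mm above the bench. The wing is 36 mm long along this point's x axis, 11 mm thick along y (grip across that), 24 mm high; under it a 26 mm hub, then the jaw housing, whose top is 54 mm above the bench.
- screw_0 (a joint): Turn of the clamp screw under knob 0, rad, growing clockwise from above (tightening), 0 (open) to 2.6; it starts at 0 to 0.4. It drives the jaw 5 mm per rad, is tight on a lid at about 1.8 to 2.05, and stays where it is left.
- knob_0 (a joint): Slip of knob 0 on its screw, rad, 0 at the start. The knob carries the screw along (0.04 N m) until the jaw is tight; then at 0.09 N m it slips clockwise on the screw, clicking every 0.52 rad (first click at 0.26, third at 1.31, fourth at 1.83). Turned back it does not slip but opens the jaw; the slip already made stays.
- seat_1 (a point): Nest 1: as nest 0. Seen from above the nests follow counter-clockwise 0, 1, 2, each 120 degrees on.
- wing_1 (a point): Clamping knob of nest 1: as that of nest 0.
- screw_1 (a joint): Turn of the clamp screw under knob 1, rad, growing clockwise from above (tightening), 0 (open) to 2.6; it starts at 0 to 0.4. It drives the jaw 5 mm per rad, is tight on a lid at about 1.8 to 2.05, and stays where it is left.
- knob_1 (a joint): Slip of knob 1 on its screw, rad, 0 at the start. The knob carries the screw along (0.04 N m) until the jaw is tight; then at 0.09 N m it slips clockwise on the screw, clicking every 0.52 rad (first click at 0.26, third at 1.31, fourth at 1.83). Turned back it does not slip but opens the jaw; the slip already made stays.
- seat_2 (a point): Nest 2: as nest 0. Seen from above the nests follow counter-clockwise 0, 1, 2, each 120 degrees on.
- wing_2 (a point): Clamping knob of nest 2: as that of nest 0.
- screw_2 (a joint): Turn of the clamp screw under knob 2, rad, growing clockwise from above (tightening), 0 (open) to 2.6; it starts at 0 to 0.4. It drives the jaw 5 mm per rad, is tight on a lid at about 1.8 to 2.05, and stays where it is left.
- knob_2 (a joint): Slip of knob 2 on its screw, rad, 0 at the start. The knob carries the screw along (0.04 N m) until the jaw is tight; then at 0.09 N m it slips clockwise on the screw, clicking every 0.52 rad (first click at 0.26, third at 1.31, fourth at 1.83). Turned back it does not slip but opens the jaw; the slip already made stays.
- lid_0: A blue-and-black canister lid, a flat disc 66 mm across and 11 mm thick, 22 g, lying on the bench; origin at the centre of its underside, z up. Take it by the rim across its full width. It may be absent. The tall closed canisters and the piece in the toggle clamp, whose tops look alike, are not meant.
- lid_1: A blue-and-black canister lid, a flat disc 66 mm across and 11 mm thick, 22 g, lying on the bench; origin at the centre of its underside, z up. Take it by the rim across its full width. It may be absent. The tall closed canisters and the piece in the toggle clamp, whose tops look alike, are not meant.
- lid_2: A blue-and-black canister lid, a flat disc 66 mm across and 11 mm thick, 22 g, lying on the bench; origin at the centre of its underside, z up. Take it by the rim across its full width. It may be absent. The tall closed canisters and the piece in the toggle clamp, whose tops look alike, are not meant.
- cutters: Bystander: side cutters with blue handles, 150 mm long, lying loose on the bench; origin in the middle of its underside. Leave it alone.
- tape_measure: Bystander: a yellow tape measure, 72 mm, lying loose on the bench; origin in the middle of its underside. Leave it alone.
Not all that is in view belongs to the job. What is shaped like the lid_2 but white is not meant. Leave any purple look-alike of the lid_1 alone.

How it is judged:
On the way, in this order (a step that is already met when the one before it is completed fails the run):
1. The dial has been turned until a nest is home in the detent at the loading station (its seat within 5 mm of it) (horizontal distance between any of seat_0, seat_1, seat_2 and station below 0.005 m), for 0.2 s.
2. A lid has been clamped, its knob clicked, in a nest standing at the loading station ((((horizontal distance between lid_0 and seat_0 below 0.003 m and z of lid_0 in the frame of seat_0 between -0.003 and 0.003 m and angle between lid_0's own z axis and vertical below 0.06 rad and value of joint knob_0 between 0.3 and 1.8 rad and value of joint screw_0 above 1.7 rad) and horizontal distance between seat_0 and station below 0.008 m) or ((horizontal distance between lid_0 and seat_1 below 0.003 m and z of lid_0 in the frame of seat_1 between -0.003 and 0.003 m and angle between lid_0's own z axis and vertical below 0.06 rad and value of joint knob_1 between 0.3 and 1.8 rad and value of joint screw_1 above 1.7 rad) and horizontal distance between seat_1 and station below 0.008 m) or ((horizontal distance between lid_0 and seat_2 below 0.003 m and z of lid_0 in the frame of seat_2 between -0.003 and 0.003 m and angle between lid_0's own z axis and vertical below 0.06 rad and value of joint knob_2 between 0.3 and 1.8 rad and value of joint screw_2 above 1.7 rad) and horizontal distance between seat_2 and station below 0.008 m) or ((horizontal distance between lid_1 and seat_0 below 0.003 m and z of lid_1 in the frame of seat_0 between -0.003 and 0.003 m and angle between lid_1's own z axis and vertical below 0.06 rad and value of joint knob_0 between 0.3 and 1.8 rad and value of joint screw_0 above 1.7 rad) and horizontal distance between seat_0 and station below 0.008 m) or ((horizontal distance between lid_1 and seat_1 below 0.003 m and z of lid_1 in the frame of seat_1 between -0.003 and 0.003 m and angle between lid_1's own z axis and vertical below 0.06 rad and value of joint knob_1 between 0.3 and 1.8 rad and value of joint screw_1 above 1.7 rad) and horizontal distance between seat_1 and station below 0.008 m) or ((horizontal distance between lid_1 and seat_2 below 0.003 m and z of lid_1 in the frame of seat_2 between -0.003 and 0.003 m and angle between lid_1's own z axis and vertical below 0.06 rad and value of joint knob_2 between 0.3 and 1.8 rad and value of joint screw_2 above 1.7 rad) and horizontal distance between seat_2 and station below 0.008 m) or ((horizontal distance between lid_2 and seat_0 below 0.003 m and z of lid_2 in the frame of seat_0 between -0.003 and 0.003 m and angle between lid_2's own z axis and vertical below 0.06 rad and value of joint knob_0 between 0.3 and 1.8 rad and value of joint screw_0 above 1.7 rad) and horizontal distance between seat_0 and station below 0.008 m) or ((horizontal distance between lid_2 and seat_1 below 0.003 m and z of lid_2 in the frame of seat_1 between -0.003 and 0.003 m and angle between lid_2's own z axis and vertical below 0.06 rad and value of joint knob_1 between 0.3 and 1.8 rad and value of joint screw_1 above 1.7 rad) and horizontal distance between seat_1 and station below 0.008 m) or ((horizontal distance between lid_2 and seat_2 below 0.003 m and z of lid_2 in the frame of seat_2 between -0.003 and 0.003 m and angle between lid_2's own z axis and vertical below 0.06 rad and value of joint knob_2 between 0.3 and 1.8 rad and value of joint screw_2 above 1.7 rad) and horizontal distance between seat_2 and station below 0.008 m))), for 0.2 s.
At the end, for the whole second after the job is handed in: Every lid that is present lies flat in a nest of its own, within 3 mm of its seat and on the dial face, the jaw closed on it (screw beyond 1.7 rad) and the nest's knob slipped by 0.30 to 1.8 rad (one to three clicks); the dial rests in a detent, a seat within 5 mm of the station (((horizontal distance between lid_0 and seat_0 below 0.003 m and z of lid_0 in the frame of seat_0 between -0.003 and 0.003 m and angle between lid_0's own z axis and vertical below 0.06 rad and value of joint knob_0 between 0.3 and 1.8 rad and value of joint screw_0 above 1.7 rad) or (horizontal distance between lid_0 and seat_1 below 0.003 m and z of lid_0 in the frame of seat_1 between -0.003 and 0.003 m and angle between lid_0's own z axis and vertical below 0.06 rad and value of joint knob_1 between 0.3 and 1.8 rad and value of joint screw_1 above 1.7 rad) or (horizontal distance between lid_0 and seat_2 below 0.003 m and z of lid_0 in the frame of seat_2 between -0.003 and 0.003 m and angle between lid_0's own z axis and vertical below 0.06 rad and value of joint knob_2 between 0.3 and 1.8 rad and value of joint screw_2 above 1.7 rad)) and ((horizontal distance between lid_1 and seat_0 below 0.003 m and z of lid_1 in the frame of seat_0 between -0.003 and 0.003 m and angle between lid_1's own z axis and vertical below 0.06 rad and value of joint knob_0 between 0.3 and 1.8 rad and value of joint screw_0 above 1.7 rad) or (horizontal distance between lid_1 and seat_1 below 0.003 m and z of lid_1 in the frame of seat_1 between -0.003 and 0.003 m and angle between lid_1's own z axis and vertical below 0.06 rad and value of joint knob_1 between 0.3 and 1.8 rad and value of joint screw_1 above 1.7 rad) or (horizontal distance between lid_1 and seat_2 below 0.003 m and z of lid_1 in the frame of seat_2 between -0.003 and 0.003 m and angle between lid_1's own z axis and vertical below 0.06 rad and value of joint knob_2 between 0.3 and 1.8 rad and value of joint screw_2 above 1.7 rad)) and ((horizontal distance between lid_2 and seat_0 below 0.003 m and z of lid_2 in the frame of seat_0 between -0.003 and 0.003 m and angle between lid_2's own z axis and vertical below 0.06 rad and value of joint knob_0 between 0.3 and 1.8 rad and value of joint screw_0 above 1.7 rad) or (horizontal distance between lid_2 and seat_1 below 0.003 m and z of lid_2 in the frame of seat_1 between -0.003 and 0.003 m and angle between lid_2's own z axis and vertical below 0.06 rad and value of joint knob_1 between 0.3 and 1.8 rad and value of joint screw_1 above 1.7 rad) or (horizontal distance between lid_2 and seat_2 below 0.003 m and z of lid_2 in the frame of seat_2 between -0.003 and 0.003 m and angle between lid_2's own z axis and vertical below 0.06 rad and value of joint knob_2 between 0.3 and 1.8 rad and value of joint screw_2 above 1.7 rad)) and horizontal distance between any of seat_0, seat_1, seat_2 and station below 0.005 m and velocity of joint dial between -0.05 and 0.05 rad/s); the robot touches nothing.
It fails at once if Knob 0 is turned on for more than three clicks (slip over 1.8 rad) (value of joint knob_0 above 1.8 rad).
It fails at once if Knob 1 is turned on for more than three clicks (slip over 1.8 rad) (value of joint knob_1 above 1.8 rad).
It fails at once if Knob 2 is turned on for more than three clicks (slip over 1.8 rad) (value of joint knob_2 above 1.8 rad).
It fails at once if The side cutters or the tape measure are shifted by more than 40 mm (distance of any of cutters, tape_measure from where it was at the start of the episode above 0.04 m).
Of lid_0, lid_1, lid_2 only 2 to 3 are there at a start; the rules pass over those that are not, and their reading is None.
At some moment in a run one of lid_0, lid_1, lid_2 may be knocked a few centimetres aside while the robot is not near it.
Once in a run the grip may slacken for a moment while it holds something.
It also fails if it takes over 210 s, if anything falls off the work surface, if the arm or the gripper's body presses on something with over 40 N, if the wrist force passes 120 N, or if a joint passes its speed limit or range.

## Working session

There is one attempt and no reset: what is moved stays moved. The work goes in short steps, Python scripts to look and compute and a tool call to move; the robot and the scene stay as the last step left them, time stands still between calls to the robot, and variables do not carry over. Pictures are saved under pics/ and viewed, at most 14 in all, crops included, and the job is handed in when it is done.

Besides the shell and the picture viewer there is one more tool, called after "Emit:" in YAML: its name, and indented under it one key for each argument. jog_arm: Moves the arm, as the interface text tells. Its arguments: {"type":"object","properties":{"rows":{"type":"array","items":{"type":"array"}},"newtons":{"type":"number"}},"required":["rows"]}

```bash
ls; mkdir -p pics; cat > h.py <<'E'
import numpy as np, cv2
from scipy.spatial.transform import Rotation as R
from cell import arm
def grab(n,save=None):
    s=arm.observe(); d=arm.get_image(n); d['s']=s
    if n!='wrist':
        Rm=R.from_rotvec(np.ravel(d['rvec'])).as_matrix(); t=np.ravel(d['tvec'])
        d['Rw']=Rm.T; d['tw']=-Rm.T@t
    else:
        T=np.eye(4);T[:3,:3]=R.from_rotvec(s['ee_rot']).as_matrix();T[:3,3]=s['position']
        M=T@np.array(d['mount']); d['Rw']=M[:3,:3]; d['tw']=M[:3,3]
    if save: cv2.imwrite('pics/'+save,d['img'][...,::-1])
    return d
def ray(d,u,v): return d['Rw']@np.array([(u-d['cx'])/d['fx'],(v-d['cy'])/d['fy'],1])
def onz(d,u,v,z):
    r=ray(d,u,v); return d['tw']+r*(z-d['tw'][2])/r[2]
def pt(d,u,v): return d['tw']+ray(d,u,v)*d['depth'][int(v),int(u)]
def cloud(d):
    v,u=np.mgrid[:480,:640]; P=np.stack([(u-d['cx'])/d['fx'],(v-d['cy'])/d['fy'],np.ones_like(u)],-1)*d['depth'][...,None]
    return P@d['Rw'].T+d['tw']
def proj(d,p):
    q=d['Rw'].T@(np.array(p)-d['tw']); return q[0]/q[2]*d['fx']+d['cx'],q[1]/q[2]*d['fy']+d['cy']
E
python3 - <<'E'
from h import *
d=grab('top','top0.png'); print(d['fx'],d['tw']); s=grab('side','side0.png'); print(s['tw']); print(arm.observe())
E
```

```text
pics
535.4824231955045 [0.31556706 0.00442879 1.4802342 ]
[0.02264429 1.09150237 0.54544648]
{'clock': 0.1, 'joints': array([ 1.16741139,  0.43511371,  0.02496352,  1.57401307, -0.01158318,
        1.13403673, -0.07509918]), 'dq': array([ 0.00027016, -0.00219783, -0.00072915, -0.00247323,  0.001096  ,
       -0.00098904,  0.00092414]), 'joint_efforts': array([ 4.02759659e-03, -6.69131112e+01,  9.88736339e-01, -3.15144217e+01,
       -6.03799056e-02,  3.74498684e-02,  4.02139131e-05]), 'position': array([ 0.18497605, -0.5965017 ,  0.22604526]), 'ee_rot': array([-3.10477694e+00, -4.70404371e-01,  5.50631933e-04]), 'force': array([ 0.35849085,  0.45068749, -0.61679136]), 'ft_torque': array([-0.02723239,  0.0230936 ,  0.03993056]), 'gripper_force': 0.0, 'width': 0.9966803146253095}
```

View pics/top0.png

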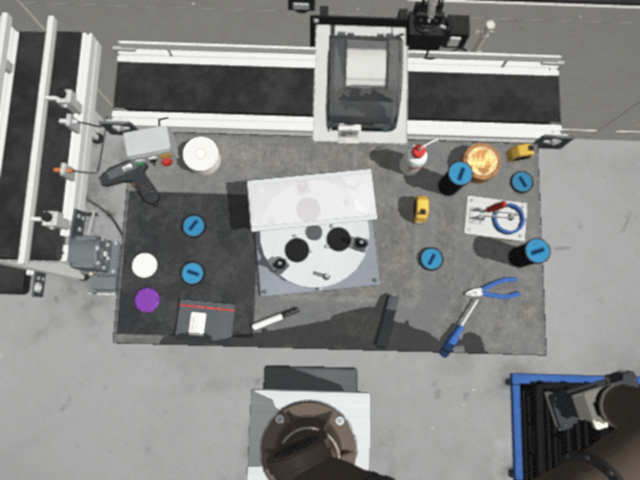

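View pics/side0.png

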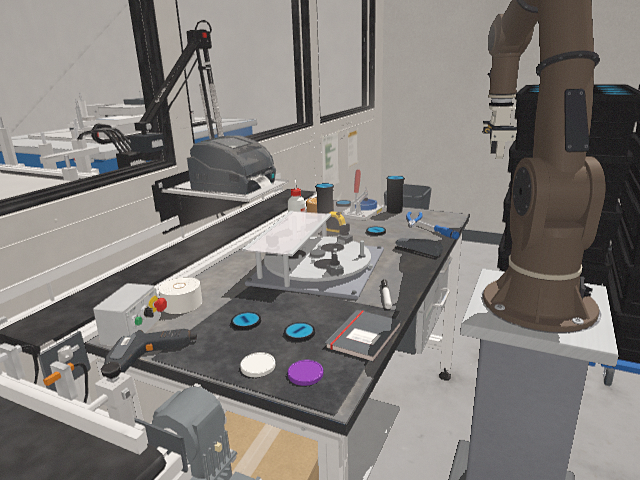

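```bash
python3 - <<'E'
from h import *
d=grab('top'); im=d['img'][...,::-1]
a=cv2.resize(im[160:300,240:390],None,fx=4,fy=4,interpolation=3)
cv2.imwrite('pics/c1.png',a)
b=cv2.resize(im[135:285,400:560],None,fx=2.5,fy=2.5,interpolation=3)
c=cv2.resize(im[195:315,125:285],None,fx=2.5,fy=2.5,interpolation=3)
cv2.imwrite('pics/c2.png',np.vstack([b,c])[:, :800])
for u,v in [(193,226),(192,273),(431,259),(460,174),(522,182),(537,250),(145,265),(147,300),(340,238),(297,250),(314,232),(280,265),(361,243),(327,275),(310,210),(270,170),(421,209),(488,294),(120,250),(540,300)]:
    print(u,v,pt(d,u,v).round(4))
# blue discs
hsv=cv2.cvtColor(d['img'],cv2.COLOR_RGB2HSV); m=cv2.inRange(hsv,(90,120,90),(110,255,255))
n,l,st,ce=cv2.connectedComponentsWithStats(m)
for i in range(1,n):
    if st[i,4]>60: print(st[i],ce[i].round(1))
E
```

```text
193 226 [0.5854 0.3415 0.0117]
192 273 [0.454  0.3347 0.0144]
431 259 [ 0.5139 -0.3231  0.0063]
460 174 [ 0.723  -0.3722  0.1329]
522 182 [ 0.7412 -0.5815  0.0142]
537 250 [ 0.5292 -0.5684  0.1282]
145 265 [0.4725 0.466  0.0103]
147 300 [0.377  0.4519 0.0131]
340 238 [ 0.5603 -0.0674  0.0354]
297 250 [0.5232 0.049  0.0374]
314 232 [0.5738 0.0043 0.0407]
280 265 [0.4756 0.0908 0.0824]
361 243 [ 0.5404 -0.1207  0.0841]
327 275 [ 0.4533 -0.0332  0.0805]
310 210 [0.6211 0.0166 0.103 ]
270 170 [0.7566 0.1354 0.0023]
421 209 [ 0.6406 -0.2826  0.0702]
488 294 [ 0.4216 -0.4796  0.0068]
120 250 [ 0.5273  0.5799 -0.1044]
540 300 [ 0.4098 -0.6251  0.0009]
[448 162  24  23 418] [459.8 173.1]
[512 172  20  20 311] [521.5 181.5]
[493 204  31  30 159] [510.3 220.2]
[183 215  22  22 350] [193.2 225.6]
[526 239  24  24 439] [537.  250.5]
[421 249  21  21 343] [431.  258.5]
[182 262  21  22 364] [192.  272.8]
[482 278  38  21 258] [499.5 288.6]
[444 325  19  26 204] [453.3 338.2]
[ 511  374   94  106 1542] [533.1 407.5]
```

View pics/c1.png

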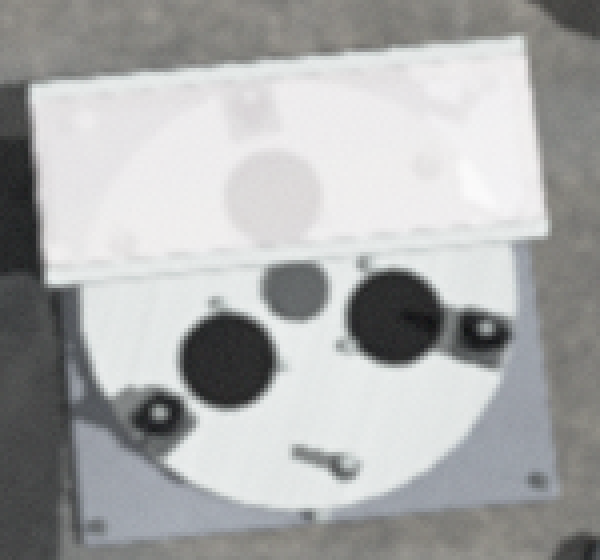

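View pics/c2.png

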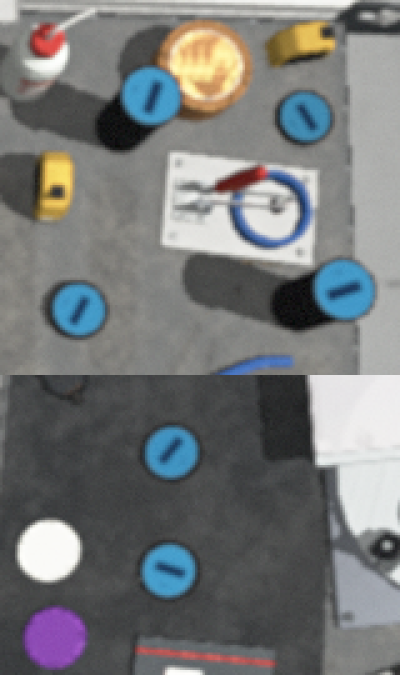

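```bash
python3 - <<'E'
from h import *
d=grab('top'); s=grab('side')
hsv=cv2.cvtColor(d['img'],cv2.COLOR_RGB2HSV); m=cv2.inRange(hsv,(90,100,70),(112,255,255))
P=cloud(d)
for u,v in [(193,226),(192,273),(431,259),(522,182),(460,174),(537,250)]:
    p=P[v-7:v+8,u-7:u+8].reshape(-1,3); h=hsv[v-7:v+8,u-7:u+8].reshape(-1,3)
    y,x=np.mgrid[:480,:640]; mm=(m>0)&(np.hypot(x-u,y-v)<18)
    c=P[mm]; print(u,v,'z',np.median(p[:,2]).round(4),'area mm2',mm.sum()*(d['depth'][v,u]/d['fx']*1e3)**2, 'hsv',np.median(h,axis=0))
    z0=.011; q=np.array([onz(d,a,b,z0) for b,a in np.argwhere(mm)]); print(((q.max(0)+q.min(0))/2).round(4),np.ptp(q,0).round(3), 'side px',np.round(proj(s,q.mean(0)),1))
im=s['img'][...,::-1]
cv2.imwrite('pics/s1.png',cv2.resize(im[160:260,270:470],None,fx=4,fy=4,interpolation=3))
E
```

```text
193 226 z 0.0103 area mm2 2929.735454559326 hsv [101. 171. 187.]
[0.587  0.3417 0.011 ] [0.06  0.061 0.   ] side px [245.9 318.9]
192 273 z 0.0101 area mm2 2932.748432159424 hsv [100. 168. 199.]
[0.4558 0.3353 0.011 ] [0.058 0.061 0.   ] side px [299.5 329.6]
431 259 z 0.0093 area mm2 2805.4933700561523 hsv [101. 170. 195.]
[ 0.5148 -0.3207  0.011 ] [0.059 0.058 0.   ] side px [376. 229.]
522 182 z 0.0098 area mm2 2651.791513442993 hsv [100. 163. 172.]
[ 0.7436 -0.5815  0.011 ] [0.056 0.055 0.   ] side px [343.6 201.8]
460 174 z 0.1307 area mm2 2986.2734870910645 hsv [101. 168. 195.]
[ 0.7616 -0.4049  0.011 ] [0.068 0.066 0.   ] side px [320.3 214. ]
537 250 z 0.131 area mm2 3060.759536266327 hsv [101. 170. 194.]
[ 0.5464 -0.6179  0.011 ] [0.065 0.068 0.   ] side px [393.7 204.2]
```

View pics/s1.png

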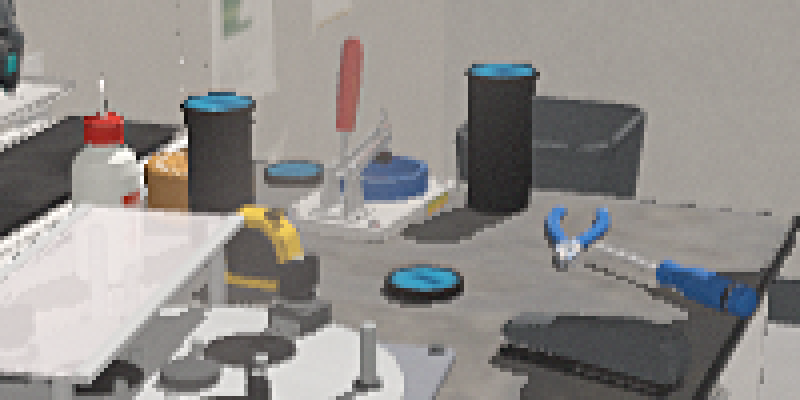

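```bash
python3 - <<'E'
from h import *
d=grab('top')
f=lambda x,y,z: onz(d,240+(x+.5)/4-.5,160+(y+.5)/4-.5,z)
fl,fr=f(78,545,.012),f(560,495,.012); e=fl-fr; mid=(fl+fr)/2
print('corners',fl,fr,np.linalg.norm(e)); yaw=np.arctan2(e[1],e[0])-np.pi/2; print('yaw',np.degrees(yaw))
X=np.array([np.cos(yaw),np.sin(yaw)]); print('axis from bed',mid[:2]+.158*X)
g=d['img'].min(2); pts=[]
c0=np.array([.574,.004])
for a in np.radians(np.arange(100,261,4)):
    rr=np.arange(.135,.165,.0005); v=[]
    for r in rr:
        u=proj(d,[c0[0]+r*np.cos(a),c0[1]+r*np.sin(a),.036]); v.append(cv2.getRectSubPix(g,(1,1),tuple(map(float,u)))[0,0])
    v=np.convolve(np.array(v,float),np.ones(5)/5,'same'); k=np.argmin(np.gradient(v)[5:-5])+5
    if np.gradient(v)[k]<-2: pts.append(c0+rr[k]*np.array([np.cos(a),np.sin(a)]))
pts=np.array(pts)
from scipy.optimize import least_squares
o=least_squares(lambda p:np.hypot(*(pts-p[:2]).T)-p[2],[*c0,.15],loss='soft_l1',f_scale=.001); print('circle',o.x,len(pts))
print('ptr',f(308,515,.036))
ax=o.x[:2]
for n,(x,y,z) in dict(hub=(295,290,.041),L=(228,360,.037),R=(395,317,.037),kL=(159,411,.09),kR=(486,330,.09),peg=(346,463,.082),back=(272,197,.037)).items():
    p=f(x,y,z)[:2]-ax; print(n,p+ax,np.hypot(*p).round(4),'rel to -x deg',np.degrees(np.arctan2(p[1],p[0])-yaw-np.pi)%360)
E
```

```text
corners [0.39734703 0.14851247 0.012     ] [ 0.44138298 -0.18009844  0.012     ] 0.3315483271471975
yaw 7.632528063852249
axis from bed [0.57596517 0.00519243]
circle [0.57452811 0.00356157 0.15023606] 37
ptr [ 0.42073212 -0.00744497  0.036     ]
hub [0.57332908 0.00598479] 0.0027 rel to -x deg 288.6941095808936
L [0.52425127 0.05008226] 0.0685 rel to -x deg 309.58967712374255
R [ 0.5574523  -0.06288621] 0.0686 rel to -x deg 67.95539763601391
kL [0.48158897 0.09219889] 0.1284 rel to -x deg 308.72464453495746
kR [ 0.54176985 -0.1204862 ] 0.1283 rel to -x deg 67.57462496141017
peg [ 0.45208229 -0.03092234] 0.1272 rel to -x deg 8.096067116105246
back [0.6386518  0.02382371] 0.0672 rel to -x deg 189.9032379434258
```

Emit:
jog_arm:
  rows:
    - [[2, 4.5, 3], [0, 0, 0], 0.5]
    - [[4.5, 10, 3], [0, 0, 0], 0.5]
    - [[7, 15.5, 3], [0, 0, 0], 0.5]
    - [[9.5, 21, 3], [0, 0, 0], 0.5]
    - [[12, 26.5, 3], [0, 0, 0], 0.5]
    - [[14.5, 32, 3], [0, 0, 0], 0.5]
    - [[17, 37.5, 3], [0, 0, 0], 0.5]
    - [[19.5, 43, 3], [0, 0, 0], 0.5]

```text
clock: 1.3
position: [0.3807, -0.1652, 0.2571]
ee_rot: [3.105, 0.47, 0.001]
force: [1.7, -0.5, -0.3]
width: 0.505
gripper_force: 0.0
```

Emit:
jog_arm:
  rows:
    - [[2, 4.5, 0], [0, 0, 0], 0.5]
    - [[4, 9, 0], [0, 0, 0], 0.5]
    - [[6, 13.5, 0], [0, 0, 0], 0.5]
    - [[6, 13.5, 0], [0, 0, 0], 0.5]
    - [[6, 13.5, 0], [0, 0, 0], 0.5]

```text
clock: 1.92
position: [0.4399, -0.0325, 0.2566]
ee_rot: [3.106, 0.471, -0.001]
force: [-1.6, -0.6, 0.4]
width: 0.501
gripper_force: 0.0
```

```bash
python3 - <<'E'
from h import *
d=grab('wrist','w1.png'); print(d['fx'],d['cx'],np.array(d['mount']).round(4),d['tw']); s=d['s'];print(s['joints'].round(2),R.from_rotvec(s['ee_rot']).as_matrix().round(3))
E
```

```text
347.89564832852966 314.559966827358 [[-2.000e-04 -9.643e-01 -2.649e-01  7.100e-02]
 [ 1.000e+00 -1.000e-04 -3.000e-04  3.000e-04]
 [ 3.000e-04 -2.649e-01  9.643e-01 -1.569e-01]
 [ 0.000e+00  0.000e+00  0.000e+00  1.000e+00]] [ 0.50786149 -0.01163542  0.4134094 ]
[ 0.34  0.14 -0.44  1.92  0.07  1.09 -1.39] [[ 0.955  0.296 -0.001]
 [ 0.296 -0.955 -0.   ]
 [-0.001  0.    -1.   ]]
```

View pics/w1.png

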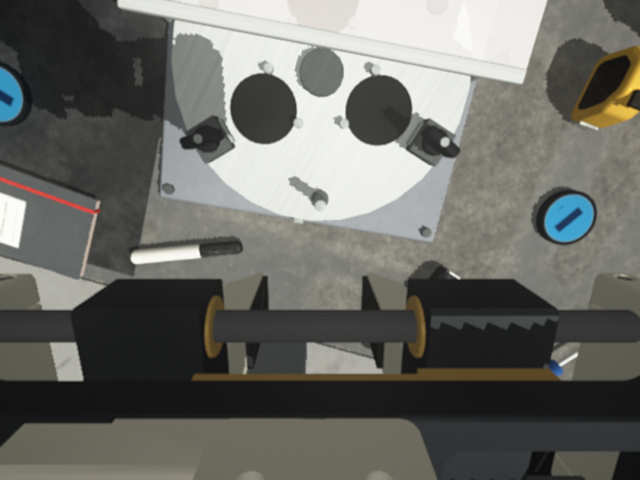

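```bash
python3 - <<'E'
from h import *
d=grab('wrist'); im=d['img'][...,::-1]
cv2.imwrite('pics/w1c.png',cv2.resize(im[30:250,155:480],None,fx=2.4,fy=2.4,interpolation=3))
fl,fr=onz(d,161,196,.012),onz(d,434,240,.012); e=fl-fr; yaw=np.arctan2(e[1],e[0])-np.pi/2
X=np.array([np.cos(yaw),np.sin(yaw)]);print(fl,fr,np.linalg.norm(e),np.degrees(yaw),'axis',((fl+fr)/2)[:2]+.158*X)
for n,(u,v,z) in dict(hub=(321,71,.041),L=(263,108,.037),R=(379,110,.037),kL=(205,135,.09),kR=(437,140,.09),peg=(320,202,.082),ptr=(299,218,.036),lidC=(567,217,.011)).items(): 
    p=onz(d,u,v,z); q=p[:2]-[.575,.0045]; print(n,p,np.hypot(*q),np.degrees(np.arctan2(q[1],q[0]))%360-180)
E
```

```text
[0.39926827 0.14017359 0.012     ] [ 0.44334558 -0.18187537  0.012     ] 0.32505128596527794 7.793379026745833 axis [5.77847562e-01 5.74079076e-04]
hub [0.57495088 0.00183224 0.041     ] 0.0026682124913241247 88.94525654900434
L [0.52543567 0.04800948 0.037     ] 0.06595223742965987 -41.27790494768129
R [ 0.5584117  -0.06532745  0.037     ] 0.07177077185116806 76.63645908018589
kL [0.48585833 0.08307069 0.09      ] 0.11882588212581092 -41.393393057304934
kR [ 0.542822   -0.11603186  0.09      ] 0.12475317247742747 75.05253198530528
peg [ 0.45746795 -0.03328131  0.082     ] 0.12345529241924116 17.82028213802778
ptr [ 0.42660972 -0.01932428  0.036     ] 0.15029062352396552 9.121082055587351
lidC [ 0.5155661  -0.32139758  0.011     ] 0.33127273000224433 79.66455808424445
```

View pics/w1c.png

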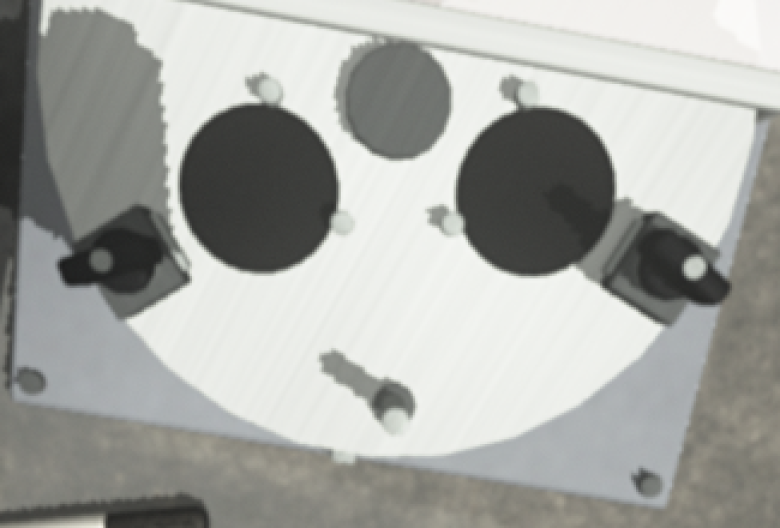

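Emit:
jog_arm:
  rows:
    - [[1, 0, -5], [0, 0, 0], 0.5]
    - [[1.5, 0, -11], [0, 0, 0], 0.5]
    - [[1.5, 0, -16], [0, 0, 0], 0.5]
    - [[1.5, 0, -20], [0, 0, 0], 0.5]
    - [[1.5, 0, -20], [0, 0, 0], 0.3]
    - [[1.5, 0, -20], [0, 0, 0], 0.1]
    - [[1.5, 0, -20], [0, 0, 0], 0.0]
    - [[1.5, 0, -20], [0, 0, 0], 0.0]
  newtons: 15

```text
clock: 3.02
position: [0.4562, -0.0322, 0.0581]
ee_rot: [3.105, 0.47, 0.004]
force: [-1.2, 1.8, 6.5]
width: 0.124
gripper_force: 15.0
```

Emit:
jog_arm:
  rows:
    - [[0.65, -1.73, 0], [0, 0, 8.5], 0]
    - [[1.56, -3.35, 0], [0, 0, 17], 0]
    - [[2.69, -4.81, 0], [0, 0, 25.5], 0]
    - [[4.03, -6.1, 0], [0, 0, 34], 0]
    - [[5.54, -7.16, 0], [0, 0, 42.5], 0]
    - [[7.24, -8.02, 0], [0, 0, 51.2], 0]
    - [[7.24, -8.02, 0], [0, 0, 51.2], 0]
    - [[7.24, -8.02, 0], [0, 0, 51.2], 0]

```text
clock: 4.03
position: [0.5283, -0.1121, 0.0579]
ee_rot: [2.599, 1.763, 0.002]
force: [-0.9, 0.8, 6.6]
width: 0.125
gripper_force: 15.0
```

Emit:
jog_arm:
  rows:
    - [[0, 0, 0], [0, 0, 0], 0.3]
    - [[0, 0, 0], [0, 0, 0], 0.5]
    - [[0, 0, 4], [0, 0, 0], 0.5]
    - [[0, 0, 10], [0, 0, 0], 0.5]
    - [[-4, 3, 15], [0, 0, -10], 0.5]
    - [[-6, 6, 20], [0, 0, -20], 0.5]
    - [[-7, 10, 20], [0, 0, -30], 0.5]
    - [[-7, 10, 20], [0, 0, -30], 0.5]

```text
clock: 5.03
position: [0.4568, -0.0089, 0.2581]
ee_rot: [2.964, 1.036, 0.003]
force: [-0.4, -1.4, 0.3]
width: 0.497
gripper_force: 0.0
```

```bash
python3 - <<'E'
from h import *
d=grab('wrist','w2.png'); print(d['s']['position'])
im=d['img'][...,::-1]
cv2.imwrite('pics/w2c.png',cv2.resize(im[0:260,120:520],None,fx=2,fy=2,interpolation=3))
E
```

```text
[ 0.45680956 -0.0088605   0.2580806 ]
```

View pics/w2c.png

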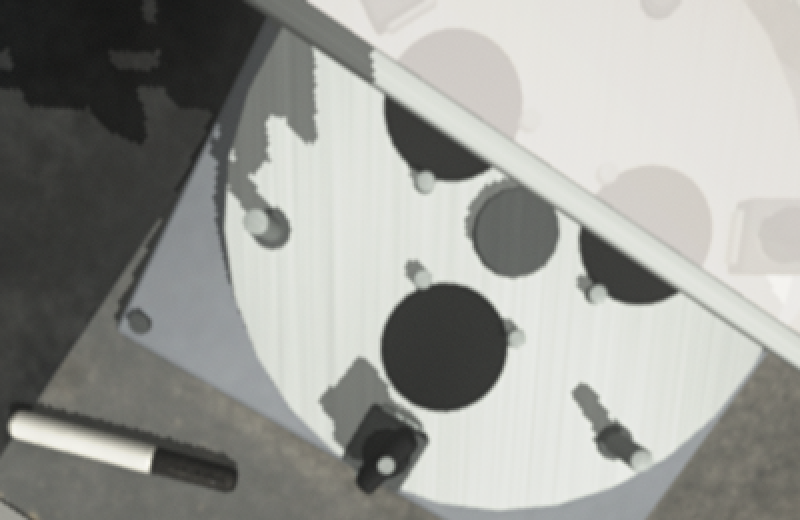

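```bash
python3 - <<'E'
from h import *
d=grab('wrist'); f=lambda x,y,z: onz(d,120+x/2,y/2,z)
for n,(u,v,z) in dict(hub=(516,230,.041),seat=(443,346,.037),pegR=(640,458,.082),pegL=(257,222,.082),dot=(386,466,.09),w1=(370,488,.088),w2=(407,432,.088),fl=(120,330,.012)).items(): 
    p=f(u,v,z); q=p[:2]-[.5752,.003]; print(n,p.round(4),np.hypot(*q).round(4),(np.degrees(np.arctan2(q[1],q[0]))%360-180).round(1))
P=cloud(d); im=d['img']
# wing: dark points with z .07-.1 near knob
a=np.radians(187.7); k=np.array([.5752+.128*np.cos(a),.003+.128*np.sin(a)])
m=(np.hypot(P[...,0]-k[0],P[...,1]-k[1])<.03)&(P[...,2]>.078)&(P[...,2]<.1)
Q=P[m]; c=Q[:,:2].mean(0); w,V=np.linalg.eigh(np.cov((Q[:,:2]-c).T)); print(len(Q),'k',k,'c',Q.mean(0),np.sqrt(w),np.degrees(np.arctan2(V[1,1],V[0,1])))
E
```

```text
hub [5.748e-01 2.000e-04 4.100e-02] 0.0028 81.0
seat [ 0.5071 -0.0084  0.037 ] 0.069 9.5
pegR [ 0.5264 -0.1137  0.082 ] 0.1265 67.3
pegL [0.4978 0.0971 0.082 ] 0.1218 -50.6
dot [ 0.4471 -0.0175  0.09  ] 0.1298 9.1
w1 [ 0.4331 -0.0186  0.088 ] 0.1437 8.6
w2 [ 0.466  -0.0152  0.088 ] 0.1107 9.5
fl [0.3996 0.1375 0.012 ] 0.2212 -37.4
447 k [ 0.44835415 -0.01415023] c [ 0.44769429 -0.01430092  0.08739129] [0.00330213 0.01020175] 174.42445112699275
```

Emit:
jog_arm:
  rows:
    - [[0, 5, 0], [0, 0, 0], 1]
    - [[0, 11, 0], [0, 0, 0], 1]
    - [[0, 17, 0], [0, 0, 0], 1]
    - [[0, 23, 0], [0, 0, 0], 1]
    - [[0, 29, 0], [0, 0, 0], 1]
    - [[0, 34.4, -3], [0, 0, 0], 1]
    - [[0, 34.4, -9], [0, 0, 0], 1]
    - [[0, 34.4, -14], [0, 0, 0], 1]
  newtons: 20

```text
clock: 6.12
position: [0.4577, 0.3309, 0.1135]
ee_rot: [2.965, 1.035, -0.004]
force: [0.2, -0.7, -1.3]
width: 0.999
gripper_force: 0.0
```

```bash
cat > lids.py <<'E'
from h import *
def lids():
    d=grab('top'); hsv=cv2.cvtColor(d['img'],cv2.COLOR_RGB2HSV); m=cv2.inRange(hsv,(90,100,70),(112,255,255))
    n,l,st,ce=cv2.connectedComponentsWithStats(m)
    for i in range(1,n):
        if st[i,4]>150 and st[i,1]<345:
            x,y,w,h,a=st[i]; print(ce[i].round(1),a,onz(d,x+w/2-.5,y+h/2-.5,.011)[:2].round(4))
if __name__=='__main__': lids(); s=arm.observe(); print(s['position'].round(4),s['joints'].round(2),s['clock'])
E
python3 lids.py
```

```text
[459.6 173.1] 437 [ 0.7628 -0.4049]
[521.5 181.5] 327 [ 0.7435 -0.5814]
[510.6 220.3] 189 [ 0.6347 -0.5396]
[192.7 224.2] 323 [0.5883 0.3418]
[536.8 250.5] 468 [ 0.5463 -0.618 ]
[430.8 258.4] 369 [ 0.5147 -0.3207]
[499.7 288.6] 309 [ 0.4388 -0.5131]
[452.5 338.6] 254 [ 0.2997 -0.379 ]
[0.4553 0.3277 0.1076] [-0.23  0.57 -0.69  1.82  0.44  0.93 -2.02] 6.175
```

Emit:
jog_arm:
  rows:
    - [[0, 0, 0], [0, 0, 0], 1]
    - [[0, 0, 0], [0, 0, 0], 1]

```text
clock: 6.42
position: [0.4589, 0.3325, 0.1187]
ee_rot: [-2.966, -1.033, -0.004]
force: [0.3, 0.7, -0.0]
width: 0.998
gripper_force: 0.0
```

Emit:
jog_arm:
  rows:
    - [[-0.2, 0.2, -4], [0, 0, 0], 1]
    - [[-0.2, 0.2, -8], [0, 0, 0], 1]
    - [[-0.2, 0.2, -11], [0, 0, 0], 1]
    - [[-0.2, 0.2, -11.5], [0, 0, 0], 1]
    - [[-0.2, 0.2, -11.5], [0, 0, 0], 0.6]
    - [[-0.2, 0.2, -11.5], [0, 0, 0], 0.6]
    - [[-0.2, 0.2, -11.5], [0, 0, 0], 0.6]
    - [[-0.2, 0.2, -11.5], [0, 0, 0], 0.6]

```text
clock: 7.42
position: [0.4562, 0.3343, 0.0029]
ee_rot: [-2.966, -1.034, -0.003]
force: [0.1, -0.5, 7.0]
width: 0.71
gripper_force: 20.0
```

Emit:
jog_arm:
  rows:
    - [[0, 0, 3], [0, 0, 0], 0.6]
    - [[0, -1, 8], [0, 0, -3], 0.6]
    - [[0.5, -5, 13], [0, 0, -8], 0.6]
    - [[1.2, -10, 14.5], [0, 0, -14], 0.6]
    - [[2.1, -16, 14.5], [0, 0, -20], 0.6]
    - [[3, -22, 14.5], [0, 0, -25], 0.6]
    - [[3.9, -28, 14.5], [0, 0, -30.4], 0.6]
    - [[4.8, -34, 14.5], [0, 0, -30.4], 0.6]

```text
clock: 8.43
position: [0.5037, -0.008, 0.1473]
ee_rot: [3.134, 0.218, 0.002]
force: [1.2, 0.2, 0.3]
width: 0.712
gripper_force: 20.0
```

Emit:
jog_arm:
  rows:
    - [[0, 0, 0], [0, 0, 0], 0.6]
    - [[0, 0, 0], [0, 0, 0], 0.6]
    - [[0, 0, 0], [0, 0, 0], 0.6]

```text
clock: 8.8
position: [0.5034, -0.0045, 0.147]
ee_rot: [-3.133, -0.224, -0.0]
force: [-0.2, -0.0, 0.1]
width: 0.711
gripper_force: 20.0
```

```bash
python3 - <<'E'
from h import *
d=grab('wrist','w3.png'); print(d['s']['position'],d['s']['joints'].round(2),d['s']['width'])
E
```

```text
[ 0.50342712 -0.00448323  0.1469687 ] [ 0.35  0.39 -0.58  1.93  0.27  0.9  -1.79] 0.7111161892509062
```

View pics/w3.png

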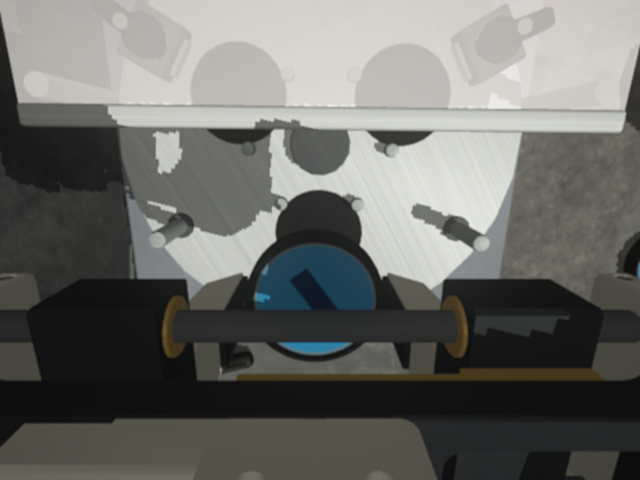

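Emit:
jog_arm:
  rows:
    - [[0.13, -0.2, -4], [0, 0, 0], 0.6]
    - [[0.13, -0.2, -7.5], [0, 0, 0], 0.6]
    - [[0.13, -0.2, -9.5], [0, 0, 0], 0.6]
    - [[0.13, -0.2, -10.3], [0, 0, 0], 0.6]
    - [[0.13, -0.2, -10.6], [0, 0, 0], 0.6]
    - [[0.13, -0.2, -10.7], [0, 0, 0], 0.6]
    - [[0.13, -0.2, -10.7], [0, 0, 0], 0.6]

```text
clock: 9.72
position: [0.5053, -0.0081, 0.0404]
ee_rot: [3.134, 0.22, 0.002]
force: [0.3, 0.8, -0.3]
width: 0.712
gripper_force: 20.0
```

Emit:
jog_arm:
  rows:
    - [[0, 0, -0.1], [0, 0, 0], 0.6]
    - [[0, 0, -0.1], [0, 0, 0], 0.75]
    - [[0, 0, -0.1], [0, 0, 0], 0.85]
    - [[0, 0, -0.1], [0, 0, 0], 0.95]
    - [[0, 0, -0.1], [0, 0, 0], 0.95]
    - [[0, 0, 2], [0, 0, 0], 0.95]
    - [[0, 0, 6], [0, 0, 0], 0.95]
    - [[-4, 0, 11], [0, 0, 0], 0.5]

```text
clock: 10.72
position: [0.4671, -0.0079, 0.1494]
ee_rot: [-3.132, -0.219, -0.001]
force: [-0.3, -0.1, 0.4]
width: 0.884
gripper_force: 0.0
```

Emit:
jog_arm:
  rows:
    - [[-2, 0, 3], [0, 0, 0], 0.5]
    - [[-5, 0, 8], [0, 0, 0], 0.5]
    - [[-5, 0, 8], [0, 0, 0], 0.5]
    - [[-5, 0, 8], [0, 0, 0], 0.5]

```text
clock: 11.22
position: [0.4159, -0.0085, 0.2284]
ee_rot: [3.133, 0.219, 0.001]
force: [-0.8, 0.0, 0.1]
width: 0.507
gripper_force: 0.0
```

```bash
python3 - <<'E'
from h import *
d=grab('wrist','w4.png'); print(d['s']['position'],d['s']['joints'].round(2),d['s']['width'])
im=d['img'][...,::-1]; cv2.imwrite('pics/w4c.png',cv2.resize(im[60:300,190:450],None,fx=2.4,fy=2.4,interpolation=3))
E
python3 lids.py
```

```text
[ 0.41586998 -0.00851467  0.22840021] [ 0.49  0.15 -0.66  2.    0.11  1.02 -1.65] 0.5068537983918954
[459.6 173.2] 438 [ 0.7613 -0.4049]
[521.5 181.4] 326 [ 0.7435 -0.5814]
[510.6 220.2] 187 [ 0.6347 -0.5396]
[193.4 225.2] 362 [0.5884 0.3405]
[536.8 250.5] 466 [ 0.5463 -0.618 ]
[430.9 258.3] 365 [ 0.5147 -0.3207]
[499.7 288.7] 309 [ 0.4388 -0.5131]
[452.4 338.6] 254 [ 0.2997 -0.379 ]
[ 0.4156 -0.0083  0.2275] [ 0.49  0.15 -0.66  2.    0.11  1.02 -1.65] 11.325
```

View pics/w4c.png

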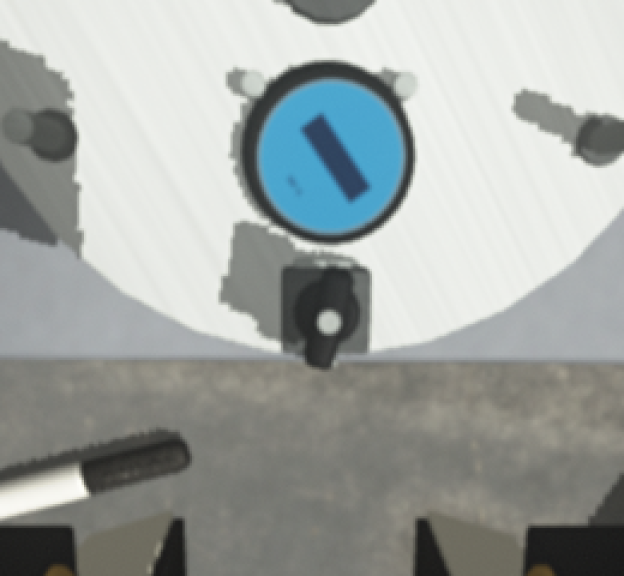

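Emit:
jog_arm:
  rows:
    - [[1, 0, -2], [0, 0, 10.6], 0.5]
    - [[2, 0, -4], [0, 0, 21.2], 0.5]
    - [[3, -0.3, -6], [0, 0, 31.8], 0.5]
    - [[3.2, -0.6, -8], [0, 0, 42.4], 0.5]
    - [[3.2, -0.6, -9], [0, 0, 53], 0.5]
    - [[3.2, -0.6, -10], [0, 0, 63.6], 0.5]
    - [[3.2, -0.6, -10], [0, 0, 74.2], 0.5]
    - [[3.2, -0.6, -10], [0, 0, 84.8], 0.5]

```text
clock: 12.32
position: [0.4473, -0.0138, 0.1271]
ee_rot: [-2.156, -2.281, 0.001]
force: [-0.2, 0.2, 0.4]
width: 0.496
gripper_force: 0.0
```

Emit:
jog_arm:
  rows:
    - [[0, 0, 0], [0, 0, 10.6], 0.5]
    - [[0, 0, 0], [0, 0, 21.2], 0.5]
    - [[0, 0, 0], [0, 0, 31.8], 0.5]
    - [[0, 0, 0], [0, 0, 42.4], 0.5]
    - [[0, 0, 0], [0, 0, 53], 0.5]
    - [[0, 0, 0], [0, 0, 63.6], 0.5]
    - [[0, 0, 0], [0, 0, 74.2], 0.5]
    - [[0, 0, 0], [0, 0, 84.8], 0.5]

```text
clock: 13.32
position: [0.4475, -0.0138, 0.1272]
ee_rot: [-0.055, -3.139, -0.004]
force: [-0.9, -0.3, 0.3]
width: 0.502
gripper_force: 0.0
```

Emit:
jog_arm:
  rows:
    - [[0, 0, 0], [0, 0, 0], 0.5]
    - [[0, 0, 0], [0, 0, 0], 0.5]
    - [[0, 0, 0], [0, 0, 0], 0.5]

```text
clock: 13.7
position: [0.4478, -0.0141, 0.1283]
ee_rot: [-0.069, -3.14, -0.0]
force: [0.5, 0.1, 0.3]
width: 0.5
gripper_force: 0.0
```

```bash
python3 - <<'E'
from h import *
s=arm.observe(); M=R.from_rotvec(s['ee_rot']).as_matrix(); print(s['position'],s['joints'].round(2),'y az',np.degrees(np.arctan2(M[1,1],M[0,1])),M[:,2])
E
```

```text
[ 0.44776529 -0.01406489  0.12833999] [ 0.81  0.57 -1.22  2.05  0.65  0.99  0.78] y az 87.4993694720716 [-3.45557142e-04  2.53311567e-04 -9.99999908e-01]
```

Emit:
jog_arm:
  rows:
    - [[0, 0, -3], [0, 0, 0], 0.4]
    - [[0, 0, -5], [0, 0, 0], 0.4]
    - [[0, 0, -5.9], [0, 0, 0], 0.4]
    - [[0, 0, -5.9], [0, 0, 0], 0.4]
    - [[0, 0, -5.9], [0, 0, 0], 0.2]
    - [[0, 0, -5.9], [0, 0, 0], 0.0]
    - [[0, 0, -5.9], [0, 0, 0], 0.0]
    - [[0, 0, -5.9], [0, 0, 0], 0.0]
  newtons: 25

```text
clock: 14.7
position: [0.4481, -0.0144, 0.0699]
ee_rot: [0.066, 3.14, -0.001]
force: [-0.6, -1.3, 5.6]
width: 0.117
gripper_force: 24.9
```

```bash
cat > y.py <<'E'
from h import *
s=arm.observe(); M=R.from_rotvec(s['ee_rot']).as_matrix(); print(s['position'].round(4),s['joints'].round(2),'y az',np.degrees(np.arctan2(M[1,1],M[0,1])).round(1),'tq',s['ft_torque'].round(3),'F',s['force'].round(1),s['width'],s['clock'])
E
python3 y.py
```

```text
[ 0.4481 -0.0144  0.0699] [ 0.73  0.64 -1.12  2.11  0.77  0.89  0.68] y az 87.6 tq [-0.286 -0.04  -0.079] F [-0.6 -1.3  5.6] 0.11706074411420321 14.7
```

Emit:
jog_arm:
  rows:
    - [[0, 0, 0], [0, 0, -8], 0]
    - [[0, 0, 0], [0, 0, -16], 0]
    - [[0, 0, 0], [0, 0, -24], 0]
    - [[0, 0, 0], [0, 0, -32], 0]
    - [[0, 0, 0], [0, 0, -40], 0]
    - [[0, 0, 0], [0, 0, -48], 0]
    - [[0, 0, 0], [0, 0, -56], 0]
    - [[0, 0, 0], [0, 0, -64], 0]

```text
clock: 15.7
position: [0.4476, -0.0149, 0.0698]
ee_rot: [1.726, 2.624, -0.002]
force: [-2.8, -4.0, 7.1]
width: 0.119
gripper_force: 24.9
```

```bash
python3 y.py
```

```text
[ 0.4476 -0.0149  0.0698] [ 0.56  0.51 -0.85  2.12  0.57  0.75 -0.24] y az 23.3 tq [-0.823  0.46   0.111] F [-2.8 -4.   7.1] 0.11914916467025972 15.7
```

Emit:
jog_arm:
  rows:
    - [[0, 0, 0], [0, 0, -8], 0]
    - [[0, 0, 0], [0, 0, -16], 0]
    - [[0, 0, 0], [0, 0, -20], 0]
    - [[0, 0, 0], [0, 0, -20], 0]

```text
clock: 16.2
position: [0.4473, -0.015, 0.0698]
ee_rot: [2.151, 2.289, -0.003]
force: [-3.6, -3.8, 9.1]
width: 0.118
gripper_force: 24.9
```

```bash
python3 y.py
```

```text
[ 0.4473 -0.015   0.0698] [ 0.5   0.48 -0.76  2.12  0.5   0.72 -0.53] y az 3.5 tq [-0.821  0.593 -0.021] F [-3.6 -3.8  9.1] 0.11823344856443771 16.2
```

Emit:
jog_arm:
  rows:
    - [[0, 0, 0], [0, 0, -8], 0]
    - [[0, 0, 0], [0, 0, -16], 0]
    - [[0, 0, 0], [0, 0, -24], 0]
    - [[0, 0, 0], [0, 0, -32], 0]
    - [[0, 0, 0], [0, 0, -32], 0]

```text
clock: 16.82
position: [0.4469, -0.0149, 0.0698]
ee_rot: [2.699, 1.606, -0.003]
force: [-5.1, -3.6, 10.4]
width: 0.112
gripper_force: 24.9
```

```bash
python3 y.py
```

```text
[ 0.4469 -0.0149  0.0698] [ 0.39  0.44 -0.61  2.13  0.4   0.68 -0.99] y az -28.5 tq [-0.715  1.049  0.046] F [-5.1 -3.6 10.4] 0.11156320277656723 16.825
```

Emit:
jog_arm:
  rows:
    - [[0, 0, 0], [0, 0, -8], 0]
    - [[0, 0, 0], [0, 0, -16], 0]
    - [[0, 0, 0], [0, 0, -24], 0]
    - [[0, 0, 0], [0, 0, -33], 0]
    - [[0, 0, 0], [0, 0, -33], 0]

```text
clock: 17.45
position: [0.4472, -0.0143, 0.0696]
ee_rot: [3.043, 0.778, -0.002]
force: [-3.1, -2.4, 3.8]
width: 0.121
gripper_force: 24.7
```

```bash
python3 y.py
```

```text
[ 0.4472 -0.0143  0.0696] [ 0.28  0.41 -0.46  2.14  0.3   0.65 -1.46] y az -61.3 tq [-0.347  0.659  0.004] F [-3.1 -2.4  3.8] 0.12050642010198785 17.45
```

Emit:
jog_arm:
  rows:
    - [[0, 0, 0], [0, 0, 0], 0.2]
    - [[0, 0, 0], [0, 0, 0], 0.4]
    - [[0, 0, 3], [0, 0, 0], 0.5]
    - [[0, 0, 8], [0, 0, -6], 0.5]
    - [[-3, 0.6, 13], [0, 0, -13], 0.5]
    - [[-3.2, 0.6, 16], [0, 0, -20], 0.5]
    - [[-3.2, 0.6, 16], [0, 0, -20.7], 0.5]
    - [[-3.2, 0.6, 16], [0, 0, -20.7], 0.5]

```text
clock: 18.45
position: [0.4157, -0.0083, 0.229]
ee_rot: [3.134, 0.22, -0.001]
force: [0.5, 0.4, -0.6]
width: 0.499
gripper_force: 0.0
```

```bash
python3 - <<'E'
from h import *
d=grab('wrist','w5.png'); print(d['s']['position'],d['s']['joints'].round(2),d['s']['width'])
im=d['img'][...,::-1]; cv2.imwrite('pics/w5c.png',cv2.resize(im[60:300,190:450],None,fx=2.4,fy=2.4,interpolation=3))
E
python3 lids.py
```

```text
[ 0.41565823 -0.00826149  0.2289512 ] [ 0.34  0.13 -0.49  2.01  0.07  1.02 -1.61] 0.49918650128894065
[459.6 173.2] 438 [ 0.7613 -0.4049]
[521.5 181.5] 327 [ 0.7435 -0.5814]
[510.6 220.2] 188 [ 0.6347 -0.5396]
[193.5 225.2] 362 [0.5884 0.3405]
[536.8 250.5] 469 [ 0.5463 -0.618 ]
[430.8 258.4] 368 [ 0.5147 -0.3207]
[499.7 288.7] 307 [ 0.4388 -0.5131]
[451.2 340.7] 295 [ 0.2929 -0.3749]
[ 0.4153 -0.0082  0.2284] [ 0.34  0.13 -0.49  2.01  0.07  1.02 -1.62] 18.55
```

View pics/w5c.png

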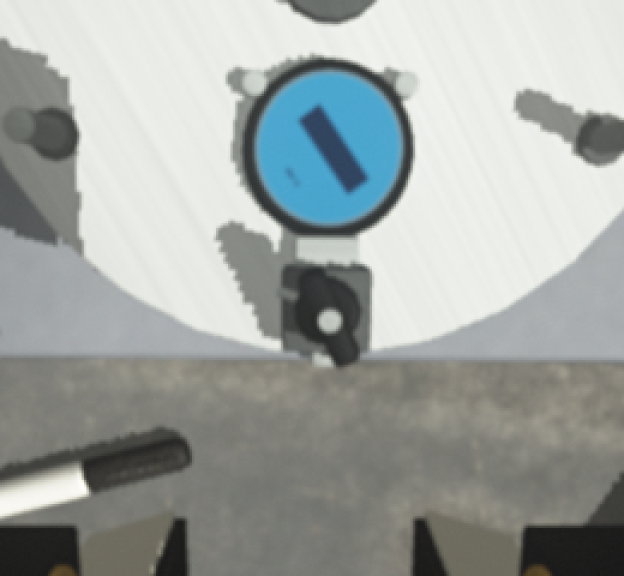

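Emit:
jog_arm:
  rows:
    - [[3, 4, 0], [0, 0, -8], 0.5]
    - [[6, 8, -2], [0, 0, -16], 0.5]
    - [[8.3, 10.9, -5], [0, 0, -23], 0.5]
    - [[8.3, 10.9, -10], [0, 0, -23], 0.5]
    - [[8.3, 10.9, -14], [0, 0, -23], 0.5]
    - [[8.3, 10.9, -17.1], [0, 0, -23], 0.5]
    - [[8.3, 10.9, -17.1], [0, 0, -23], 0.5]
    - [[8.3, 10.9, -17.1], [0, 0, -23], 0.5]

```text
clock: 19.55
position: [0.4991, 0.1012, 0.059]
ee_rot: [-3.114, 0.411, 0.0]
force: [-0.5, -0.4, 0.5]
width: 0.5
gripper_force: 0.0
```

Emit:
jog_arm:
  rows:
    - [[0, 0, 0], [0, 0, 0], 0.3]
    - [[0, 0, 0], [0, 0, 0], 0.1]
    - [[0, 0, 0], [0, 0, 0], 0]
    - [[0, 0, 0], [0, 0, 0], 0]
    - [[0, 0, 0], [0, 0, 0], 0]

```text
clock: 20.18
position: [0.4989, 0.1009, 0.0588]
ee_rot: [-3.114, 0.412, -0.0]
force: [-2.0, 0.1, 3.9]
width: 0.121
gripper_force: 25.0
```

```bash
python3 y.py; python3 - <<'E'
import numpy as np
a=np.radians(np.arange(-52,69,8)); P=np.c_[-np.cos(a),-np.sin(a)]*12.5
print([[*(p-P[0]).round(2)] for p in P])
E
```

```text
[0.4989 0.1009 0.0588] [ 0.01  0.5  -0.41  2.01  0.31  0.69 -2.44] y az -105.1 tq [0.134 0.225 0.022] F [-2.   0.1  3.9] 0.1210607081342534 20.175
[[np.float64(0.0), np.float64(0.0)], [np.float64(-1.3), np.float64(-1.17)], [np.float64(-2.42), np.float64(-2.5)], [np.float64(-3.34), np.float64(-3.98)], [np.float64(-4.05), np.float64(-5.57)], [np.float64(-4.53), np.float64(-7.25)], [np.float64(-4.77), np.float64(-8.98)], [np.float64(-4.77), np.float64(-10.72)], [np.float64(-4.53), np.float64(-12.45)], [np.float64(-4.05), np.float64(-14.13)], [np.float64(-3.34), np.float64(-15.72)], [np.float64(-2.42), np.float64(-17.2)], [np.float64(-1.3), np.float64(-18.53)], [np.float64(0.0), np.float64(-19.7)], [np.float64(1.45), np.float64(-20.68)], [np.float64(3.01), np.float64(-21.44)]]
```

Emit:
jog_arm:
  rows:
    - [[-1.3, -1.17, 0], [0, 0, 4], 0]
    - [[-2.42, -2.5, 0], [0, 0, 8], 0]
    - [[-3.34, -3.98, 0], [0, 0, 12], 0]
    - [[-4.05, -5.57, 0], [0, 0, 17], 0]
    - [[-4.53, -7.25, 0], [0, 0, 21], 0]
    - [[-4.77, -8.98, 0], [0, 0, 25], 0]
    - [[-4.77, -10.72, 0], [0, 0, 30], 0]
    - [[-4.53, -12.45, 0], [0, 0, 34], 0]

```text
clock: 21.18
position: [0.4522, -0.0237, 0.0587]
ee_rot: [3.098, 0.523, -0.003]
force: [-4.6, 2.4, 9.4]
width: 0.119
gripper_force: 25.0
```

Emit:
jog_arm:
  rows:
    - [[0.48, -1.68, 0], [0, 0, 4], 0]
    - [[1.19, -3.27, 0], [0, 0, 8], 0]
    - [[2.11, -4.75, 0], [0, 0, 13], 0]
    - [[3.23, -6.08, 0], [0, 0, 17], 0]
    - [[4.53, -7.25, 0], [0, 0, 22], 0]
    - [[5.98, -8.23, 0], [0, 0, 26], 0]
    - [[7.54, -8.99, 0], [0, 0, 31], 0]
    - [[7.54, -8.99, 0], [0, 0, 31], 0]

```text
clock: 22.18
position: [0.5298, -0.1144, 0.0587]
ee_rot: [2.848, 1.325, 0.001]
force: [-2.0, -2.1, 6.5]
width: 0.12
gripper_force: 25.0
```

Emit:
jog_arm:
  rows:
    - [[0, 0, 0], [0, 0, 0], 0]
    - [[0, 0, 0], [0, 0, 0], 0.3]
    - [[0, 0, 0], [0, 0, 0], 0.5]
    - [[0, 0, 4], [0, 0, 0], 0.5]
    - [[-3, 2, 9], [0, 0, -10], 0.5]
    - [[-7, 6, 14], [0, 0, -20], 0.5]
    - [[-11, 10.4, 17], [0, 0, -30], 0.5]
    - [[-11.2, 10.4, 17], [0, 0, -40], 0.5]

```text
clock: 23.18
position: [0.4157, -0.007, 0.2304]
ee_rot: [3.129, 0.268, 0.004]
force: [-0.2, 0.1, 0.4]
width: 0.503
gripper_force: 0.0
```

```bash
python3 y.py; python3 - <<'E'
from h import *
d=grab('wrist','w6.png')
im=d['img'][...,::-1]; cv2.imwrite('pics/w6c.png',cv2.resize(im[60:300,130:530],None,fx=2,fy=2,interpolation=3))
E
```

```text
[ 0.4157 -0.007   0.2304] [ 0.57  0.16 -0.76  2.    0.13  1.03 -1.65] y az -80.2 tq [-0.013 -0.009 -0.043] F [-0.2  0.1  0.4] 0.5032208630483943 23.175
```

View pics/w6c.png

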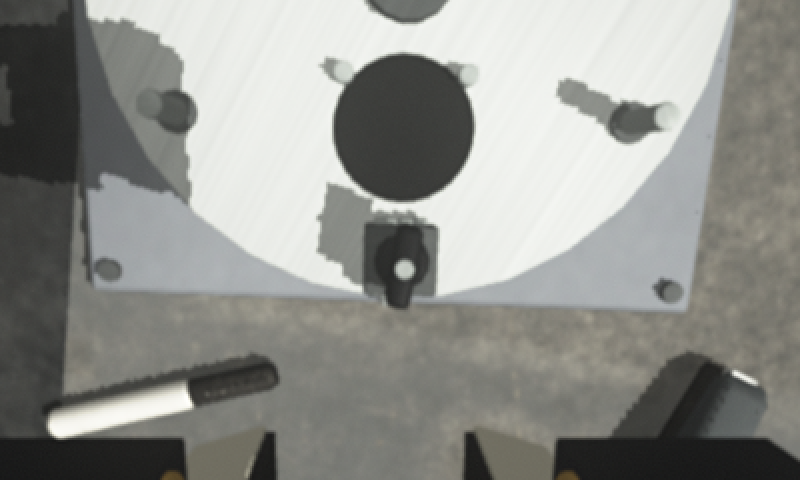

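Emit:
jog_arm:
  rows:
    - [[2, 4, 0], [0, 0, 5], 1]
    - [[4.5, 9, 0], [0, 0, 10], 1]
    - [[7, 14.5, 0], [0, 0, 15], 1]
    - [[9.7, 20, 0], [0, 0, 20], 1]
    - [[12.4, 25.5, 0], [0, 0, 25], 1]
    - [[15, 31, 0], [0, 0, 30], 1]
    - [[17.2, 34.8, -5], [0, 0, 30], 1]
    - [[17.2, 34.8, -10], [0, 0, 30], 1]
  newtons: 20

```text
clock: 24.22
position: [0.5897, 0.342, 0.1262]
ee_rot: [-2.948, -1.079, -0.002]
force: [0.1, -0.7, -1.1]
width: 1.002
gripper_force: 0.0
```

Emit:
jog_arm:
  rows:
    - [[0, 0, 0], [0, 0, 0], 1]
    - [[0, 0, 0], [0, 0, 0], 1]
    - [[0, 0, 0], [0, 0, 0], 1]

```text
clock: 24.6
position: [0.5901, 0.3387, 0.1314]
ee_rot: [-2.952, -1.072, -0.006]
force: [0.5, 0.1, 0.5]
width: 0.999
gripper_force: 0.0
```

```bash
python3 y.py; python3 - <<'E'
from h import *
d=grab('wrist'); hsv=cv2.cvtColor(d['img'],cv2.COLOR_RGB2HSV); m=cv2.inRange(hsv,(90,100,70),(112,255,255))
n,l,st,ce=cv2.connectedComponentsWithStats(m)
for i in range(1,n):
    if st[i,4]>300: x,y,w,h,a=st[i]; print(st[i],onz(d,x+w/2-.5,y+h/2-.5,.011))
E
```

```text
[0.5901 0.3387 0.1314] [-0.15  0.73 -0.77  1.49  0.54  1.14 -1.89] y az -50.1 tq [0.035 0.021 0.019] F [0.5 0.1 0.5] 0.9987176858087169 24.6
[ 279  202   67   65 3452] [0.58866346 0.34001611 0.011     ]
```

Emit:
jog_arm:
  rows:
    - [[-0.2, 0.2, -5], [0, 0, 0], 1]
    - [[-0.2, 0.2, -9], [0, 0, 0], 1]
    - [[-0.2, 0.2, -12], [0, 0, 0], 1]
    - [[-0.2, 0.2, -12.8], [0, 0, 0], 1]
    - [[-0.2, 0.2, -12.8], [0, 0, 0], 0.6]
    - [[-0.2, 0.2, -12.8], [0, 0, 0], 0.6]
    - [[-0.2, 0.2, -12.8], [0, 0, 0], 0.6]
    - [[-0.2, 0.2, -12.8], [0, 0, 0], 0.6]

```text
clock: 25.65
position: [0.5875, 0.3408, 0.0016]
ee_rot: [-2.953, -1.072, -0.002]
force: [0.5, -1.4, 6.5]
width: 0.712
gripper_force: 20.0
```

Emit:
jog_arm:
  rows:
    - [[0, 0, 4], [0, 0, 0], 0.6]
    - [[0, 0, 10], [0, 0, -3], 0.6]
    - [[-1, -4, 14.5], [0, 0, -8], 0.6]
    - [[-2.2, -9.5, 14.5], [0, 0, -14], 0.6]
    - [[-3.6, -15, 14.5], [0, 0, -20], 0.6]
    - [[-5, -21, 14.5], [0, 0, -25], 0.6]
    - [[-6.4, -27, 14.5], [0, 0, -30], 0.6]
    - [[-7.8, -32.5, 14.5], [0, 0, -32], 0.6]

```text
clock: 26.65
position: [0.5083, 0.0132, 0.1458]
ee_rot: [3.134, 0.213, 0.001]
force: [1.6, -0.9, -1.1]
width: 0.713
gripper_force: 20.0
```

Emit:
jog_arm:
  rows:
    - [[-0.5, -2.2, 0], [0, 0, 0], 0.6]
    - [[-0.5, -2.2, 0], [0, 0, 0], 0.6]
    - [[-0.5, -2.2, 0], [0, 0, 0], 0.6]
    - [[-0.5, -2.2, 0], [0, 0, 0], 0.6]

```text
clock: 27.15
position: [0.5042, -0.0049, 0.1457]
ee_rot: [-3.133, -0.221, -0.001]
force: [-0.5, 0.2, -0.6]
width: 0.713
gripper_force: 20.0
```

```bash
python3 y.py; python3 lids.py
```

```text
[ 0.5042 -0.0049  0.1457] [ 0.46  0.43 -0.72  1.92  0.35  0.92 -1.87] y az -81.9 tq [ 0.038  0.035 -0.017] F [-0.5  0.2 -0.6] 0.7127748719997329 27.15
[459.6 173.1] 439 [ 0.7613 -0.4049]
[521.5 181.5] 327 [ 0.7435 -0.5814]
[510.6 220.3] 188 [ 0.6347 -0.5396]
[536.9 250.6] 465 [ 0.5463 -0.618 ]
[430.9 258.4] 369 [ 0.5147 -0.3207]
[499.6 288.6] 311 [ 0.4388 -0.5131]
[452.4 338.6] 254 [ 0.2997 -0.379 ]
[ 0.5041 -0.0051  0.1456] [ 0.46  0.43 -0.72  1.92  0.35  0.92 -1.87] 27.2
```

Emit:
jog_arm:
  rows:
    - [[0.05, -0.2, -4], [0, 0, 0], 0.6]
    - [[0.05, -0.2, -7.5], [0, 0, 0], 0.6]
    - [[0.05, -0.2, -9.5], [0, 0, 0], 0.6]
    - [[0.05, -0.2, -10.3], [0, 0, 0], 0.6]
    - [[0.05, -0.2, -10.7], [0, 0, 0], 0.6]
    - [[0.05, -0.2, -10.7], [0, 0, 0], 0.6]
    - [[0.05, -0.2, -10.7], [0, 0, 0], 0.6]

```text
clock: 28.08
position: [0.5049, -0.0085, 0.0392]
ee_rot: [3.134, 0.217, 0.002]
force: [-0.1, 0.2, -0.2]
width: 0.713
gripper_force: 20.0
```

```bash
python3 y.py
```

```text
[ 0.5049 -0.0085  0.0392] [ 0.37  0.57 -0.62  2.02  0.51  0.7  -2.01] y az -82.1 tq [ 0.068  0.072 -0.058] F [-0.1  0.2 -0.2] 0.7131567029558623 28.075
```

Emit:
jog_arm:
  rows:
    - [[0, 0, -0.1], [0, 0, 0], 0.6]
    - [[0, 0, -0.1], [0, 0, 0], 0.75]
    - [[0, 0, -0.1], [0, 0, 0], 0.85]
    - [[0, 0, -0.1], [0, 0, 0], 0.95]
    - [[0, 0, -0.1], [0, 0, 0], 0.95]
    - [[0, 0, 2], [0, 0, 0], 0.95]
    - [[0, 0, 6], [0, 0, 0], 0.95]
    - [[-5.7, -0.6, 9], [0, 0, 0], 0.5]

```text
clock: 29.08
position: [0.4525, -0.0133, 0.1293]
ee_rot: [-3.132, -0.217, -0.007]
force: [-1.2, -0.0, 1.9]
width: 0.886
gripper_force: 0.0
```

Emit:
jog_arm:
  rows:
    - [[0, 0, 2], [0, 0, 10.6], 0.5]
    - [[0, 0, 2], [0, 0, 21.2], 0.5]
    - [[0, 0, 2], [0, 0, 31.8], 0.5]
    - [[0, 0, 2], [0, 0, 42.4], 0.5]
    - [[0, 0, 2], [0, 0, 53], 0.5]
    - [[0, 0, 2], [0, 0, 63.6], 0.5]
    - [[0, 0, 2], [0, 0, 74.2], 0.5]
    - [[0, 0, 2], [0, 0, 84.8], 0.5]

```text
clock: 30.08
position: [0.4493, -0.0144, 0.1475]
ee_rot: [2.161, 2.28, -0.0]
force: [0.0, -0.0, 0.6]
width: 0.501
gripper_force: 0.0
```

Emit:
jog_arm:
  rows:
    - [[0, 0, 0], [0, 0, 10.6], 0.5]
    - [[0, 0, 0], [0, 0, 21.2], 0.5]
    - [[0, 0, 0], [0, 0, 31.8], 0.5]
    - [[0, 0, 0], [0, 0, 42.4], 0.5]
    - [[0, 0, 0], [0, 0, 53], 0.5]
    - [[0, 0, 0], [0, 0, 63.6], 0.5]
    - [[0, 0, 0], [0, 0, 74.2], 0.5]
    - [[0, 0, 0], [0, 0, 84.8], 0.5]

```text
clock: 31.08
position: [0.4493, -0.0144, 0.1475]
ee_rot: [-0.058, -3.141, 0.0]
force: [-0.6, -0.4, -0.8]
width: 0.502
gripper_force: 0.0
```

Emit:
jog_arm:
  rows:
    - [[0, 0, 0], [0, 0, 5], 0.5]
    - [[0, 0, 0], [0, 0, 5], 0.5]
    - [[0, 0, 0], [0, 0, 5], 0.5]
    - [[0, 0, 0], [0, 0, 5], 0.5]

```text
clock: 31.58
position: [0.4493, -0.0144, 0.1475]
ee_rot: [-0.067, 3.141, -0.0]
force: [0.0, -0.2, -0.8]
width: 0.499
gripper_force: 0.0
```

```bash
python3 y.py
```

```text
[ 0.4493 -0.0144  0.1475] [ 0.84  0.55 -1.25  2.02  0.62  1.03  0.9 ] y az 92.5 tq [ 0.125 -0.18  -0.028] F [ 0.  -0.2 -0.8] 0.49890328364589637 31.575
```

Emit:
jog_arm:
  rows:
    - [[-0.1, 0, -3], [0, 0, 0], 0.4]
    - [[-0.1, 0, -6], [0, 0, 0], 0.4]
    - [[-0.1, 0, -7.3], [0, 0, 0], 0.4]
    - [[-0.1, 0, -7.8], [0, 0, 0], 0.4]
    - [[-0.1, 0, -7.8], [0, 0, 0], 0.2]
    - [[-0.1, 0, -7.8], [0, 0, 0], 0.0]
    - [[-0.1, 0, -7.8], [0, 0, 0], 0.0]
    - [[-0.1, 0, -7.8], [0, 0, 0], 0.0]
  newtons: 25

```text
clock: 32.58
position: [0.4487, -0.0145, 0.07]
ee_rot: [-0.069, 3.14, -0.001]
force: [-1.3, -0.8, 6.0]
width: 0.12
gripper_force: 24.9
```

```bash
python3 y.py
```

```text
[ 0.4487 -0.0145  0.07  ] [ 0.73  0.64 -1.12  2.1   0.77  0.89  0.77] y az 92.5 tq [-0.168  0.055 -0.013] F [-1.3 -0.8  6. ] 0.12004706155147682 32.575
```

Emit:
jog_arm:
  rows:
    - [[0, 0, 0], [0, 0, -8], 0]
    - [[0, 0, 0], [0, 0, -16], 0]
    - [[0, 0, 0], [0, 0, -24], 0]
    - [[0, 0, 0], [0, 0, -32], 0]
    - [[0, 0, 0], [0, 0, -40], 0]
    - [[0, 0, 0], [0, 0, -48], 0]
    - [[0, 0, 0], [0, 0, -56], 0]
    - [[0, 0, 0], [0, 0, -64], 0]

```text
clock: 33.58
position: [0.4479, -0.0154, 0.07]
ee_rot: [1.612, 2.696, -0.003]
force: [-4.1, -4.9, 9.2]
width: 0.122
gripper_force: 24.9
```

Emit:
jog_arm:
  rows:
    - [[0, 0, 0], [0, 0, -8], 0]
    - [[0, 0, 0], [0, 0, -16], 0]
    - [[0, 0, 0], [0, 0, -24], 0]
    - [[0, 0, 0], [0, 0, -32], 0]
    - [[0, 0, 0], [0, 0, -40], 0]
    - [[0, 0, 0], [0, 0, -48], 0]
    - [[0, 0, 0], [0, 0, -56], 0]
    - [[0, 0, 0], [0, 0, -64], 0]

```text
clock: 34.58
position: [0.4466, -0.0153, 0.0699]
ee_rot: [2.796, 1.432, -0.005]
force: [-8.3, -2.8, 15.5]
width: 0.12
gripper_force: 25.0
```

Emit:
jog_arm:
  rows:
    - [[0, 0, 0], [0, 0, -8], 0]
    - [[0, 0, 0], [0, 0, -16], 0]
    - [[0, 0, 0], [0, 0, -24], 0]
    - [[0, 0, 0], [0, 0, -26], 0]
    - [[0, 0, 0], [0, 0, -26], 0]

```text
clock: 35.2
position: [0.4462, -0.015, 0.0698]
ee_rot: [3.044, 0.773, -0.006]
force: [-10.1, -3.1, 17.3]
width: 0.117
gripper_force: 24.9
```

```bash
python3 y.py
```

```text
[ 0.4462 -0.015   0.0698] [ 0.26  0.41 -0.44  2.14  0.28  0.65 -1.45] y az -61.5 tq [-0.594  2.138 -0.046] F [-10.1  -3.1  17.3] 0.11667582427582456 35.2
```

Emit:
jog_arm:
  rows:
    - [[0, 0, 0], [0, 0, 0], 0.2]
    - [[0, 0, 0], [0, 0, 0], 0.4]
    - [[0, 0, 3], [0, 0, 0], 0.5]
    - [[0, 0, 8], [0, 0, -6], 0.5]
    - [[-3, 0.6, 13], [0, 0, -13], 0.5]
    - [[-3.2, 0.6, 16], [0, 0, -20], 0.5]
    - [[-3.2, 0.6, 16], [0, 0, -20.5], 0.5]
    - [[-3.2, 0.6, 16], [0, 0, -20.5], 0.5]

```text
clock: 36.2
position: [0.4162, -0.0084, 0.2289]
ee_rot: [3.134, 0.222, -0.001]
force: [0.4, -0.2, -0.7]
width: 0.501
gripper_force: 0.0
```

```bash
python3 y.py; python3 - <<'E'
from h import *
d=grab('wrist','w7.png')
im=d['img'][...,::-1]; cv2.imwrite('pics/w7c.png',cv2.resize(im[60:300,190:450],None,fx=2.4,fy=2.4,interpolation=3))
E
python3 lids.py
```

```text
[ 0.4162 -0.0084  0.2289] [ 0.31  0.13 -0.46  2.01  0.07  1.02 -1.61] y az -81.9 tq [0.008 0.009 0.054] F [ 0.4 -0.2 -0.7] 0.5008558312322546 36.2
[459.7 173.2] 439 [ 0.7613 -0.4049]
[521.5 181.5] 328 [ 0.7435 -0.5814]
[510.6 220.3] 189 [ 0.6347 -0.5396]
[536.8 250.6] 470 [ 0.5463 -0.618 ]
[430.9 258.3] 365 [ 0.5147 -0.3207]
[499.8 288.7] 310 [ 0.4388 -0.5131]
[451.2 340.6] 291 [ 0.293  -0.3762]
[ 0.4158 -0.0084  0.2284] [ 0.31  0.13 -0.46  2.01  0.07  1.02 -1.61] 36.3
```

View pics/w7c.png

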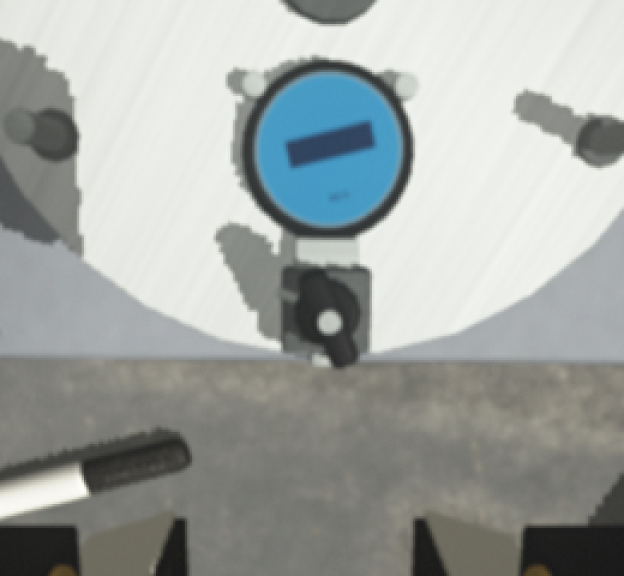

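Emit:
jog_arm:
  rows:
    - [[3, 4, 0], [0, 0, -8], 0.5]
    - [[6, 8, -2], [0, 0, -16], 0.5]
    - [[8.3, 10.9, -5], [0, 0, -23], 0.5]
    - [[8.3, 10.9, -10], [0, 0, -23], 0.5]
    - [[8.3, 10.9, -14], [0, 0, -23], 0.5]
    - [[8.3, 10.9, -17.1], [0, 0, -23], 0.5]
    - [[8.3, 10.9, -17.1], [0, 0, -23], 0.5]
    - [[8.3, 10.9, -17.1], [0, 0, -23], 0.5]

```text
clock: 37.3
position: [0.4996, 0.1009, 0.0589]
ee_rot: [-3.115, 0.409, 0.0]
force: [-0.4, 0.6, -0.7]
width: 0.499
gripper_force: 0.0
```

Emit:
jog_arm:
  rows:
    - [[0, 0, 0], [0, 0, 0], 0.3]
    - [[0, 0, 0], [0, 0, 0], 0.1]
    - [[0, 0, 0], [0, 0, 0], 0]
    - [[0, 0, 0], [0, 0, 0], 0]
    - [[0, 0, 0], [0, 0, 0], 0]

```text
clock: 37.92
position: [0.4995, 0.1008, 0.0588]
ee_rot: [-3.115, 0.409, -0.001]
force: [-0.6, 0.5, 3.5]
width: 0.124
gripper_force: 25.0
```

```bash
python3 y.py
```

```text
[0.4995 0.1008 0.0588] [-0.01  0.5  -0.39  2.01  0.29  0.69 -2.42] y az -105.0 tq [0.127 0.177 0.002] F [-0.6  0.5  3.5] 0.124278883771611 37.925
```

Emit:
jog_arm:
  rows:
    - [[-1.3, -1.17, 0], [0, 0, 4], 0]
    - [[-2.42, -2.5, 0], [0, 0, 8], 0]
    - [[-3.34, -3.98, 0], [0, 0, 12], 0]
    - [[-4.05, -5.57, 0], [0, 0, 17], 0]
    - [[-4.53, -7.25, 0], [0, 0, 21], 0]
    - [[-4.77, -8.98, 0], [0, 0, 25], 0]
    - [[-4.77, -10.72, 0], [0, 0, 30], 0]
    - [[-4.53, -12.45, 0], [0, 0, 34], 0]

```text
clock: 38.92
position: [0.4528, -0.0239, 0.0587]
ee_rot: [-3.097, -0.525, 0.003]
force: [-3.0, 2.7, 7.6]
width: 0.122
gripper_force: 25.0
```

Emit:
jog_arm:
  rows:
    - [[0.48, -1.68, 0], [0, 0, 4], 0]
    - [[1.19, -3.27, 0], [0, 0, 8], 0]
    - [[2.11, -4.75, 0], [0, 0, 13], 0]
    - [[3.23, -6.08, 0], [0, 0, 17], 0]
    - [[4.53, -7.25, 0], [0, 0, 22], 0]
    - [[5.98, -8.23, 0], [0, 0, 26], 0]
    - [[7.54, -8.99, 0], [0, 0, 31], 0]
    - [[7.54, -8.99, 0], [0, 0, 31], 0]

```text
clock: 39.92
position: [0.5304, -0.1146, 0.0587]
ee_rot: [2.846, 1.328, 0.001]
force: [-1.8, -3.0, 8.4]
width: 0.125
gripper_force: 25.0
```

Emit:
jog_arm:
  rows:
    - [[0, 0, 0], [0, 0, 0], 0]
    - [[0, 0, 0], [0, 0, 0], 0.3]
    - [[0, 0, 0], [0, 0, 0], 0.5]
    - [[0, 0, 4], [0, 0, 0], 0.5]
    - [[-3, 2, 9], [0, 0, -10], 0.5]
    - [[-7, 6, 14], [0, 0, -20], 0.5]
    - [[-11, 10.4, 17], [0, 0, -30], 0.5]
    - [[-11.3, 10.4, 17], [0, 0, -40], 0.5]

```text
clock: 40.92
position: [0.4152, -0.0072, 0.2304]
ee_rot: [3.129, 0.27, 0.004]
force: [0.4, -0.9, -0.3]
width: 0.497
gripper_force: 0.0
```

Emit:
jog_arm:
  rows:
    - [[0, 0, 0], [0, 0, -2], 0.5]
    - [[0, 0, 0], [0, 0, -2], 0.5]

```text
clock: 41.18
position: [0.4168, -0.0105, 0.2281]
ee_rot: [3.133, 0.223, -0.001]
force: [-0.6, -0.2, -0.4]
width: 0.499
gripper_force: 0.0
```

```bash
python3 y.py; python3 - <<'E'
from h import *
d=grab('wrist','w8.png')
im=d['img'][...,::-1]; a=cv2.resize(im[60:300,130:530],None,fx=1.5,fy=1.5,interpolation=3)
cv2.imwrite('pics/w8c.png',a)
E
python3 lids.py
```

```text
[ 0.4168 -0.0105  0.2281] [ 0.55  0.16 -0.72  2.    0.13  1.03 -1.66] y az -81.9 tq [ 0.021  0.017 -0.017] F [-0.6 -0.2 -0.4] 0.49910901821838977 41.175
[459.6 173.1] 439 [ 0.7613 -0.4049]
[521.5 181.4] 326 [ 0.7435 -0.5814]
[510.5 220.2] 187 [ 0.6347 -0.5396]
[536.8 250.5] 468 [ 0.5463 -0.618 ]
[430.8 258.3] 367 [ 0.5147 -0.3207]
[499.7 288.7] 310 [ 0.4388 -0.5131]
[452.6 338.5] 252 [ 0.2997 -0.3804]
[ 0.4167 -0.0105  0.2278] [ 0.55  0.16 -0.72  2.    0.13  1.03 -1.66] 41.275
```

View pics/w8c.png

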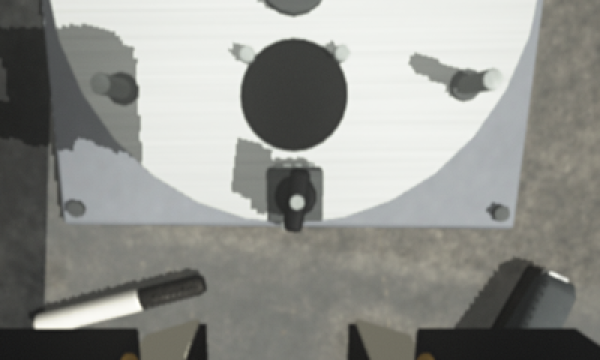

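Emit:
jog_arm:
  rows:
    - [[1.5, -5, 0], [0, 0, 0], 1]
    - [[3.3, -10.5, 0], [0, 0, 0], 1]
    - [[5.1, -16, 0], [0, 0, 0], 1]
    - [[6.9, -21.5, 0], [0, 0, 0], 1]
    - [[8.6, -27, 0], [0, 0, 0], 1]
    - [[9.8, -31, -4], [0, 0, 0], 1]
    - [[9.8, -31, -9], [0, 0, 0], 1]
    - [[9.8, -31, -9], [0, 0, 0], 1]
  newtons: 20

```text
clock: 42.28
position: [0.5114, -0.3194, 0.1337]
ee_rot: [-3.128, -0.22, 0.012]
force: [-0.2, 1.1, 1.3]
width: 1.001
gripper_force: 0.0
```

Emit:
jog_arm:
  rows:
    - [[0, 0, 0], [0, 0, 0], 1]
    - [[0, 0, 0], [0, 0, 0], 1]

```text
clock: 42.52
position: [0.5158, -0.3198, 0.1408]
ee_rot: [3.132, 0.221, 0.004]
force: [0.1, -0.3, 0.3]
width: 1.001
gripper_force: 0.0
```

```bash
python3 y.py; python3 - <<'E'
from h import *
d=grab('wrist'); hsv=cv2.cvtColor(d['img'],cv2.COLOR_RGB2HSV); m=cv2.inRange(hsv,(90,100,70),(112,255,255))
n,l,st,ce=cv2.connectedComponentsWithStats(m)
for i in range(1,n):
    if st[i,4]>300: x,y,w,h,a=st[i]; print(st[i],onz(d,x+w/2-.5,y+h/2-.5,.011))
E
```

```text
[ 0.5158 -0.3198  0.1408] [ 0.81  0.54 -0.5   1.69  0.3   0.99 -1.23] y az -81.9 tq [ 0.004 -0.001 -0.026] F [ 0.1 -0.3  0.3] 1.0010461152012646 42.525
[ 559  114   81   71 1583] [ 0.61441813 -0.53588786  0.011     ]
[ 288  199   65   64 3244] [ 0.516846   -0.32479103  0.011     ]
```

Emit:
jog_arm:
  rows:
    - [[0, -0.2, -5], [0, 0, 0], 1]
    - [[0, -0.2, -10], [0, 0, 0], 1]
    - [[0, -0.2, -13], [0, 0, 0], 1]
    - [[0, -0.2, -13.8], [0, 0, 0], 1]
    - [[0, -0.2, -13.8], [0, 0, 0], 0.6]
    - [[0, -0.2, -13.8], [0, 0, 0], 0.6]
    - [[0, -0.2, -13.8], [0, 0, 0], 0.6]
    - [[0, -0.2, -13.8], [0, 0, 0], 0.6]

```text
clock: 43.58
position: [0.5152, -0.3222, 0.0016]
ee_rot: [3.133, 0.22, 0.002]
force: [-1.0, 0.6, 6.5]
width: 0.714
gripper_force: 20.0
```

Emit:
jog_arm:
  rows:
    - [[0, 0, 4], [0, 0, 0], 0.6]
    - [[0, 0, 10], [0, 0, 0], 0.6]
    - [[-0.1, 4, 14.5], [0, 0, 0], 0.6]
    - [[-0.3, 9.5, 14.5], [0, 0, 0], 0.6]
    - [[-0.5, 15, 14.5], [0, 0, 0], 0.6]
    - [[-0.7, 21, 14.5], [0, 0, 0], 0.6]
    - [[-0.9, 27, 14.5], [0, 0, 0], 0.6]
    - [[-1.05, 31.4, 14.5], [0, 0, 0], 0.6]

```text
clock: 44.58
position: [0.5036, -0.0049, 0.146]
ee_rot: [-3.133, -0.223, -0.001]
force: [0.2, -0.4, 0.2]
width: 0.706
gripper_force: 20.0
```

Emit:
jog_arm:
  rows:
    - [[0, 0, 0], [0, 0, 0], 0.6]
    - [[0, 0, 0], [0, 0, 0], 0.6]
    - [[0, 0, 0], [0, 0, 0], 0.6]

```text
clock: 44.95
position: [0.504, -0.0093, 0.1454]
ee_rot: [3.134, 0.216, -0.0]
force: [0.3, -0.1, 0.2]
width: 0.709
gripper_force: 20.0
```

```bash
python3 y.py; python3 - <<'E'
from h import *
for f in ['w3']:
    pass
d=grab('wrist')
def blob(img):
    hsv=cv2.cvtColor(img,cv2.COLOR_RGB2HSV); m=cv2.inRange(hsv,(90,100,50),(112,255,255))
    n,l,st,ce=cv2.connectedComponentsWithStats(m); return [s.tolist() for s in st[1:] if s[4]>800]
print('now',blob(d['img'])); print('w3',blob(cv2.imread('pics/w3.png')[...,::-1].copy()))
E
```

```text
[ 0.504  -0.0093  0.1454] [ 0.37  0.4  -0.59  1.93  0.28  0.9  -1.8 ] y az -82.1 tq [ 0.038 -0.015 -0.043] F [ 0.3 -0.1  0.2] 0.7092983319438321 44.95
now [[256, 245, 118, 65, 5462]]
w3 [[257, 246, 116, 64, 5269]]
```

Emit:
jog_arm:
  rows:
    - [[0.07, 0.15, -4], [0, 0, 0], 0.6]
    - [[0.07, 0.15, -7.5], [0, 0, 0], 0.6]
    - [[0.07, 0.15, -9.5], [0, 0, 0], 0.6]
    - [[0.07, 0.15, -10.3], [0, 0, 0], 0.6]
    - [[0.07, 0.15, -10.7], [0, 0, 0], 0.6]
    - [[0.07, 0.15, -10.7], [0, 0, 0], 0.6]
    - [[0.07, 0.15, -10.7], [0, 0, 0], 0.6]

```text
clock: 45.88
position: [0.5052, -0.0063, 0.0392]
ee_rot: [3.134, 0.22, 0.002]
force: [0.8, 0.7, 0.0]
width: 0.713
gripper_force: 20.0
```

```bash
python3 y.py
```

```text
[ 0.5052 -0.0063  0.0392] [ 0.29  0.55 -0.51  2.03  0.42  0.67 -1.93] y az -82.0 tq [ 0.024  0.03  -0.014] F [0.8 0.7 0. ] 0.7128856746489837 45.875
```

Emit:
jog_arm:
  rows:
    - [[0, -0.1, -0.1], [0, 0, 0], 0.6]
    - [[0, -0.1, -0.1], [0, 0, 0], 0.75]
    - [[0, -0.1, -0.1], [0, 0, 0], 0.85]
    - [[0, -0.1, -0.1], [0, 0, 0], 0.95]
    - [[0, -0.1, -0.1], [0, 0, 0], 0.95]
    - [[0, -0.1, 2], [0, 0, 0], 0.95]
    - [[0, -0.1, 6], [0, 0, 0], 0.95]
    - [[-5.7, -0.8, 9], [0, 0, 0], 0.5]

```text
clock: 46.88
position: [0.4529, -0.013, 0.1292]
ee_rot: [-3.132, -0.22, -0.007]
force: [-1.5, 0.2, 1.5]
width: 0.884
gripper_force: 0.0
```

Emit:
jog_arm:
  rows:
    - [[-2, 0.6, 4], [0, 0, 0], 0.5]
    - [[-3.2, 0.6, 10], [0, 0, 0], 0.5]
    - [[-3.2, 0.6, 10], [0, 0, 0], 0.5]
    - [[-3.2, 0.6, 10], [0, 0, 0], 0.5]

```text
clock: 47.38
position: [0.4176, -0.0083, 0.2274]
ee_rot: [3.133, 0.219, 0.001]
force: [0.3, 0.3, 0.8]
width: 0.506
gripper_force: 0.0
```

```bash
python3 y.py; python3 - <<'E'
from h import *
def blob(img):
    hsv=cv2.cvtColor(img,cv2.COLOR_RGB2HSV); m=cv2.inRange(hsv,(90,100,50),(112,255,255))
    n,l,st,ce=cv2.connectedComponentsWithStats(m); return [s.tolist() for s in st[1:] if s[4]>800]
def wing(img):  # dark pixels on knob window in view pose
    w=img[165:220,305:350].max(2)<45; v,u=np.nonzero(w); c=np.cov(np.c_[u,v].T); e,V=np.linalg.eigh(c); return len(u),np.degrees(np.arctan2(V[0,1],-V[1,1]))
d=grab('wrist','w9.png'); print('now',blob(d['img']),wing(d['img']))
for k in ['w4','w5','w7','w8']: im=cv2.imread(f'pics/{k}.png')[...,::-1].copy(); print(k,blob(im),wing(im))
E
```

```text
[ 0.4176 -0.0083  0.2274] [ 0.51  0.16 -0.68  2.    0.12  1.02 -1.66] y az -82.0 tq [0.021 0.02  0.009] F [0.3 0.3 0.8] 0.5064548601711623 47.375
now [[231, 9, 60, 26, 1122], [367, 11, 60, 26, 1122], [298, 94, 59, 63, 2941]] (115, np.float64(-175.53459999636186))
w4 [[298, 94, 60, 63, 2933], [597, 132, 43, 55, 1931]] (95, np.float64(-175.81782522546587))
w5 [[297, 90, 60, 63, 2951], [597, 132, 43, 55, 1923]] (46, np.float64(141.19246130885634))
w7 [[367, 9, 60, 26, 1132], [297, 91, 60, 63, 2938], [597, 133, 43, 55, 1934]] (48, np.float64(143.34152655776347))
w8 [[228, 8, 60, 27, 1222], [365, 9, 59, 25, 1029], [595, 134, 45, 54, 1990]] (116, np.float64(-174.35935765241734))
```

Emit:
jog_arm:
  rows:
    - [[1, 0, -2], [0, 0, 10.6], 0.5]
    - [[2, 0, -4], [0, 0, 21.2], 0.5]
    - [[3, -0.3, -6], [0, 0, 31.8], 0.5]
    - [[3.1, -0.6, -8], [0, 0, 42.4], 0.5]
    - [[3.1, -0.6, -8], [0, 0, 53], 0.5]
    - [[3.1, -0.6, -8], [0, 0, 63.6], 0.5]
    - [[3.1, -0.6, -8], [0, 0, 74.2], 0.5]
    - [[3.1, -0.6, -8], [0, 0, 84.8], 0.5]

```text
clock: 48.42
position: [0.4478, -0.0138, 0.146]
ee_rot: [-2.156, -2.281, 0.002]
force: [0.1, 0.6, 1.5]
width: 0.494
gripper_force: 0.0
```

Emit:
jog_arm:
  rows:
    - [[0, 0, 0], [0, 0, 10.6], 0.5]
    - [[0, 0, 0], [0, 0, 21.2], 0.5]
    - [[0, 0, 0], [0, 0, 31.8], 0.5]
    - [[0, 0, 0], [0, 0, 42.4], 0.5]
    - [[0, 0, 0], [0, 0, 53], 0.5]
    - [[0, 0, 0], [0, 0, 63.6], 0.5]
    - [[0, 0, 0], [0, 0, 74.2], 0.5]
    - [[0, 0, 0], [0, 0, 84.8], 0.5]

```text
clock: 49.42
position: [0.4479, -0.0138, 0.146]
ee_rot: [-0.054, -3.138, -0.003]
force: [-0.3, 0.1, -0.5]
width: 0.504
gripper_force: 0.0
```

Emit:
jog_arm:
  rows:
    - [[0, 0, 0], [0, 0, 6], 0.5]
    - [[0, 0, 0], [0, 0, 6], 0.5]
    - [[0, 0, 0], [0, 0, 6], 0.5]
    - [[0, 0, 0], [0, 0, 6], 0.5]

```text
clock: 49.92
position: [0.4485, -0.0139, 0.1472]
ee_rot: [0.097, -3.14, -0.001]
force: [0.1, 0.3, 0.4]
width: 0.501
gripper_force: 0.0
```

```bash
python3 y.py
```

```text
[ 0.4485 -0.0139  0.1472] [ 0.83  0.54 -1.24  2.02  0.61  1.02  0.93] y az 93.6 tq [ 0.058 -0.21  -0.015] F [0.1 0.3 0.4] 0.5012644642896916 49.925
```

Emit:
jog_arm:
  rows:
    - [[0, 0, -3], [0, 0, 0], 0.4]
    - [[0, 0, -6], [0, 0, 0], 0.4]
    - [[0, 0, -7.3], [0, 0, 0], 0.4]
    - [[0, 0, -7.8], [0, 0, 0], 0.4]
    - [[0, 0, -7.8], [0, 0, 0], 0.2]
    - [[0, 0, -7.8], [0, 0, 0], 0.0]
    - [[0, 0, -7.8], [0, 0, 0], 0.0]
    - [[0, 0, -7.8], [0, 0, 0], 0.0]
  newtons: 25

```text
clock: 50.92
position: [0.4492, -0.0143, 0.07]
ee_rot: [-0.099, 3.139, -0.001]
force: [0.1, -1.5, 5.4]
width: 0.12
gripper_force: 24.9
```

```bash
python3 y.py
```

```text
[ 0.4492 -0.0143  0.07  ] [ 0.72  0.63 -1.11  2.1   0.76  0.88  0.8 ] y az 93.6 tq [-0.3   -0.166 -0.035] F [ 0.1 -1.5  5.4] 0.11961698534588339 50.925
```

Emit:
jog_arm:
  rows:
    - [[0, 0, 0], [0, 0, -8], 0]
    - [[0, 0, 0], [0, 0, -16], 0]
    - [[0, 0, 0], [0, 0, -24], 0]
    - [[0, 0, 0], [0, 0, -32], 0]
    - [[-0.05, 0, 0], [0, 0, -40], 0]
    - [[-0.05, 0, 0], [0, 0, -48], 0]
    - [[-0.05, 0, 0], [0, 0, -56], 0]
    - [[-0.05, 0, 0], [0, 0, -64], 0]

```text
clock: 51.92
position: [0.4481, -0.0155, 0.0699]
ee_rot: [1.587, 2.71, -0.003]
force: [-2.4, -5.7, 9.3]
width: 0.119
gripper_force: 24.9
```

Emit:
jog_arm:
  rows:
    - [[0, 0, 0], [0, 0, -8], 0]
    - [[0, 0, 0], [0, 0, -16], 0]
    - [[0, 0, 0], [0, 0, -24], 0]
    - [[0, 0, 0], [0, 0, -32], 0]
    - [[0, 0, 0], [0, 0, -40], 0]
    - [[0, 0, 0], [0, 0, -48], 0]
    - [[0, 0, 0], [0, 0, -56], 0]
    - [[0, 0, 0], [0, 0, -64], 0]

```text
clock: 52.92
position: [0.4463, -0.0154, 0.0698]
ee_rot: [2.782, 1.458, -0.006]
force: [-9.3, -4.4, 16.5]
width: 0.121
gripper_force: 25.0
```

Emit:
jog_arm:
  rows:
    - [[0, 0, 0], [0, 0, -8], 0]
    - [[0, 0, 0], [0, 0, -16], 0]
    - [[0, 0, 0], [0, 0, -24], 0]
    - [[0, 0, 0], [0, 0, -27], 0]
    - [[0, 0, 0], [0, 0, -27], 0]

```text
clock: 53.55
position: [0.4458, -0.015, 0.0698]
ee_rot: [3.043, 0.775, -0.007]
force: [-9.4, -3.6, 18.8]
width: 0.117
gripper_force: 24.9
```

```bash
python3 y.py
```

```text
[ 0.4458 -0.015   0.0698] [ 0.24  0.4  -0.42  2.14  0.27  0.65 -1.43] y az -61.4 tq [-0.975  2.181 -0.004] F [-9.4 -3.6 18.8] 0.11691589988270437 53.55
```

Emit:
jog_arm:
  rows:
    - [[0, 0, 0], [0, 0, 0], 0.2]
    - [[0, 0, 0], [0, 0, 0], 0.4]
    - [[0, 0, 3], [0, 0, 0], 0.5]
    - [[0, 0, 8], [0, 0, -6], 0.5]
    - [[-3, 0.6, 13], [0, 0, -13], 0.5]
    - [[-3.2, 0.6, 16], [0, 0, -20], 0.5]
    - [[-3.2, 0.6, 16], [0, 0, -20.5], 0.5]
    - [[-3.2, 0.6, 16], [0, 0, -20.5], 0.5]

```text
clock: 54.55
position: [0.416, -0.008, 0.2288]
ee_rot: [3.133, 0.225, -0.001]
force: [-0.5, 1.2, -0.2]
width: 0.502
gripper_force: 0.0
```

```bash
python3 y.py; python3 - <<'E'
from h import *
def blob(img):
    hsv=cv2.cvtColor(img,cv2.COLOR_RGB2HSV); m=cv2.inRange(hsv,(90,100,50),(112,255,255))
    n,l,st,ce=cv2.connectedComponentsWithStats(m); return [s.tolist() for s in st[1:] if s[4]>800]
d=grab('wrist','w10.png'); a=d['img']; print('now',blob(a))
g=lambda k:cv2.imread(f'pics/{k}.png')[...,::-1]
for k in ['w9','w4','w5','w7']:
    T=g(k)[150:222,300:355]; r=cv2.matchTemplate(a[140:232,290:365].copy(),T.copy(),cv2.TM_CCOEFF_NORMED); print(k,blob(g(k).copy()),r.max().round(3))
E
python3 lids.py
```

```text
[ 0.416  -0.008   0.2288] [ 0.29  0.12 -0.44  2.01  0.06  1.02 -1.6 ] y az -81.8 tq [-0.01   0.     0.029] F [-0.5  1.2 -0.2] 0.5015346968244259 54.55
now [[233, 7, 59, 26, 1122], [368, 9, 60, 26, 1128], [298, 91, 59, 63, 2930]]
w9 [[231, 9, 60, 26, 1122], [367, 11, 60, 26, 1122], [298, 94, 59, 63, 2941]] 0.912
w4 [[298, 94, 60, 63, 2933], [597, 132, 43, 55, 1931]] 0.881
w5 [[297, 90, 60, 63, 2951], [597, 132, 43, 55, 1923]] 0.99
w7 [[367, 9, 60, 26, 1132], [297, 91, 60, 63, 2938], [597, 133, 43, 55, 1934]] 0.992
[459.6 173.1] 439 [ 0.7613 -0.4049]
[521.5 181.4] 326 [ 0.7435 -0.5814]
[510.4 220.5] 192 [ 0.6347 -0.5396]
[536.8 250.6] 469 [ 0.5463 -0.618 ]
[499.6 288.7] 312 [ 0.4388 -0.5131]
[452.4 338.6] 252 [ 0.2997 -0.379 ]
[ 0.4156 -0.008   0.2283] [ 0.29  0.13 -0.44  2.01  0.06  1.02 -1.6 ] 54.65
```

```bash
python3 -c "
from cell import arm; print(arm.sign_off())"
```

```text
the job is handed in; nothing more can be done
None
```

I clamped all three loose lids, each in its own nest, left the dial home in its detent, and handed the job in at about 55 s with the gripper clear; the clicks were judged from turn angles (slip about 0.7 to 1.0 rad), not felt, and the sign-off gave no verdict.

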